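Put the wick tin away in the chest with the folding lid stay

ROBOT

A 6-joint arm with a two-finger parallel gripper is mounted at the origin on the work surface; the furniture and walls round the work are solid. World frame = base frame: x ahead of the robot, y to its left, z up, the work surface at z = 0. Lengths are in m, angles in degrees, forces in N, time in s.
With the tool pointing down it reaches from about 0.25 to 0.725 m from the base axis. Payload 9.7 kg.
Tool frame: the origin (TCP) lies at the very end of the fingers, on their centre line; the grasp point (between the pads) lies 19 mm behind it (arm.hold_point_z is the distance from the TCP to the grasp point, in m); z points along the fingers, y is the line along which they close (so a half turn about z gives the same grasp; the last joint's range is limited). The gripper opens to 85 mm and grips with 20 to 120 N. Pads are 22 mm wide; open, the fingers measure 114 mm over their backs; the gripper's body (76 mm by 85 mm) begins 54 mm behind the grasp point. The pads swing forward as they close: fully open they stand 13 mm farther back than shut.
Start: joints at [-71.849, 4.979, 10.078, 95.1, 0, 90], TCP at [0.171, -0.523, 0.231] pointing down, gripper open.
Joint ranges: [-179.16, 179.16], [-48.56, 103.87], [-65.8, 70.77], [-126.05, 130.52], [-82.76, 87.17], [-180, 180]. Speed limits (degrees/s): [127.2, 127.2, 147.25, 180, 180, 180].

INTERFACE

Orientations are given as a 3x3 rotation matrix whose columns are the frame's x, y, z axes.
In Python, from plant import arm, viewer gives the robot as it stands.
- The arm moves only by the tool carry_out, never from a script. Its argument "rows" is a list of rows, each an object of numbers: "tx", "ty", "tz": the shift along the tool's x, y, z in mm; "ax", "ay", "az": the turn, a rotation vector about the tool's x, y, z in rad. A call has 1 to 20 rows; each row shifts and turns the commanded pose from where the row before left it, along the tool's axes as they then stand; what a row does not reach is not made up. A row lasts 1/10 s, in which the tool goes at most 50 mm and 8.59 degrees, less where a joint would pass 70% of its speed; a pose out of reach is approached as far as the arm can. A call with a gripper value outside its range is refused whole. "jaw" is the finger opening in mm, from 0 to 85.4, set as the call begins (left out, the last holds). The fingers move at their own pace and stop on an object; the grip force is fixed at half the most. Time passes only in rows, so rows that do not move let the fingers close. It gives the time, the measured TCP pose, the force, the opening and the grip force at its end, in the units of the state.
- arm.get_state(): the state, without advancing time (a new reading comes with each control period).
- viewer.snapshot(name): name is "scene" or "top"; returns a dict with "pixels" (384x512x3 uint8, red, green, blue), "fx", "fy", "cx", "cy" (pixels), "extrinsics" (4x4, takes a point from camera to world coordinates). Camera axes: x right, y down, z forward; pixel columns grow to the right and rows downward; lengths in m; the calibration is good to about 2 mm. A picture is of the moment at which its call begins. There is no depth.
- arm.hand_in(): hands the job in; it is judged then, once.
The state is a dict: "time": time; "joint_positions": joint angles; "qvel": joint speeds; "joint_efforts": joint torques, N m; "position": TCP position; "tcp_rot": TCP orientation; "force": force on the tool from outside, world axes, zero at the start; "torque": the same for the moment, N m; "grip_width": opening from 0.0 (shut) to 1.0 (fully open); "grip_force": force on a finger pad.
Only numpy, scipy, OpenCV 4.12 (cv2) and the standard library are available. Lean on these libraries where they do the work, as an engineer would, in place of code of your own. Each camera call takes 0.05 s, during which the arm holds its last target. There are 200 camera calls.

TASK

Put the round pale grey wick tin away in the wooden chest. Raise the lid (it has a bow handle at the front) until the folding stay on the chest's far side snaps straight and holds the lid up by itself, and set the tin flat on the chest's floor; then press the stay's orange knee knob down to break the joint and lower the lid gently until it is fully shut. Feel for the stop: never force the lid against the stay, whose clamped foot would slip, never let the lid drop, and leave the other things where they are.

Things in the scene. Friction and masses are not known exactly. Their poses are not given: they have to be found in the camera images.
- chest: fixed wooden chest, 170 deep (its x) x 140 wide (its y), rim 106 high; origin under its centre. Its x runs from the front (handle) to the hinge side, to the robot's left within 9 deg; its y to the robot, so the stay (at -y) is on the far side. Walls 8; inside 154 (x) x 124 (y), grey felt floor 48 above the table. Hinge line along y at x = +85, z = 110
- lid (a joint): angle of the brown lid, rad: 0 shut, growing as it opens. Board 170 x 140 x 10 mm, about 0.42 kg (+-10 %). Hinge drag (0.22 N m) holds it above about 1.1 rad; lower down, let go, it drops shut. How far it opens before the stay stops it differs each time, 1.43 to 1.74 rad, and must be felt; locked, it rests about 0.025 rad lower
- lid_handle (a point): middle of the dark steel bow handle: round bar 10 mm thick, 84 long, parallel to the hinge, in the lid's plane 52 mm ahead of its front edge (47 mm gap: open the fingers only partly); 222 mm from the hinge line; 112 above the table when shut. Axes turn with the lid. Pinched from above, the bar turns in the fingers. Lifting takes 3 to 5 N; at about 18 N against the straight or locked stay, up or down, its foot slips
- stay_knee (a joint): knee angle of the folding steel stay, rad: about 0 (+-0.12) with the lid shut, 2.15 with its two 76 mm arms in line, 2.31 at its stop, over centre and locked: the lid cannot come down. A light spring turns it towards the stop: raise the lid to its stop, let go, and it snaps over and locks
- stay_knob (a point): centre of the orange knee knob: bar 22 mm thick, 40 long, parallel to the hinge, 37 to 77 mm beyond the chest's far side. Locked: 25 above the hinge line, 60 to 77 ahead of it, free from above. Pushed with 2 to 7 N down and hingeward (35 deg off vertical) it breaks the joint and folds down, the lid following. Under 22 mm it springs back; 26 to 40 mm stays broken, lid held; much more and the lid drops
- stay_foot: foot of the stay with the arms and knob it carries; origin at its pivot in the slotted plate on the chest's far side, 130 mm (+-8, the setting) ahead of the hinge line, 20 below it. It is clamped in the slot, slides along the chest's x if the stay is forced, and must stay as set
- wick_tin: round pale grey tin with a lid, 68 mm across, 36 high, 0.06 kg; origin at the centre of its underside, z up. It stands on the table to the right of the chest; it and the sticker roll may change places
- label_roll: roll of white stickers on a brown card core lying flat, 66 mm across, 30 high; origin at the centre of its underside; leave alone
- pink_cap: pink screw cap, 48 mm across, 24 high; origin under its centre; leave alone
- amber_jar_29: amber glass jar with black lid, 68 mm across, 78 high, at the left edge of the table; origin under its centre; leave alone
- wax_jar: clip jar of wax, 93 x 74 x 88 mm, in the far right corner; origin under its centre; leave alone
Not all that is in view belongs to the job. Leave any blue or turquoise look-alike of the wick_tin alone.

How it is judged (in metres and radians):
On the way, in this order (a step that is already met when the one before it is completed fails the run):
1. the lid stands up on its locked stay (value of joint stay_knee above 2.24 rad and value of joint lid above 1.3 rad), for 0.2 s.
2. the tin is let go flat on the chest's floor, the lid still locked up (all of step 1 and x of wick_tin in the frame of chest between -0.055 and 0.055 m and y of wick_tin in the frame of chest between -0.04 and 0.04 m and height (world z) of wick_tin between 0.043 and 0.054 m and angle between wick_tin's own z axis and vertical below 0.12 rad and linear speed of wick_tin below 0.02 m/s and contact force between the fingers and wick_tin below 0.1 N), for 0.2 s.
3. the stay joint is broken with the lid still up (value of joint stay_knee below 1.9 rad and value of joint lid above 0.9 rad), for 0.1 s.
At the end, for the whole second after the job is handed in: the lid is shut (within 0.03 rad) and the tin is at rest flat on the chest's floor under it (underside within 43 to 54 mm of the table's height, tilt under 0.12 rad); the stay's foot has not slipped more than 3 mm (value of joint lid below 0.03 rad and distance of stay_foot from where it was at the start of the episode below 0.003 m and x of wick_tin in the frame of chest between -0.055 and 0.055 m and y of wick_tin in the frame of chest between -0.04 and 0.04 m and height (world z) of wick_tin between 0.043 and 0.054 m and angle between wick_tin's own z axis and vertical below 0.12 rad and linear speed of wick_tin below 0.02 m/s); the robot touches nothing.
It fails at once if the stay's foot has been forced more than 3 mm along its slot (distance of stay_foot from where it was at the start of the episode above 0.003 m).
It fails at once if the stay is pushed with more than 25 N (contact force between anything else and stay_foot above 25 N).
It fails at once if the lid drops (falls faster than 1.5 rad/s) (velocity of joint lid below -1.5 rad/s).
It fails at once if another thing on the table is moved more than 20 mm (distance of any of label_roll, pink_cap, amber_jar_29, wax_jar from where it was at the start of the episode above 0.02 m).
It also fails if it takes over 72 s, if anything falls off the work surface, if the arm or the gripper's body presses on something with over 40 N, if the wrist force passes 120 N, or if a joint passes its speed limit or range.

## Working session

There is one attempt and no reset: what is moved stays moved. The work goes in short steps, Python scripts to look and compute and a tool call to move; the robot and the scene stay as the last step left them, time stands still between calls to the robot, and variables do not carry over. Pictures are saved under pics/ and viewed, at most 10 in all, crops included, and the job is handed in when it is done.

Besides the shell and the picture viewer there is one more tool, called after "Call:" as name(argument=value, ...), one argument or row to a line, values as JSON. carry_out: Moves the arm, as the interface text tells. Its arguments: {"type":"object","properties":{"rows":{"type":"array","items":{"type":"object","properties":{"tx":{"type":"number"},"ty":{"type":"number"},"tz":{"type":"number"},"ax":{"type":"number"},"ay":{"type":"number"},"az":{"type":"number"}}}},"jaw":{"type":"number"}},"required":["rows"]}

```bash
mkdir -p pics; ls; python3 - <<'E'
from plant import arm, viewer
import cv2,numpy as np,json
for n in("scene","top"):
    s=viewer.snapshot(n); im=s["pixels"]
    cv2.imwrite(f"pics/{n}0.png",cv2.resize(im[:,:,::-1],(800,600),interpolation=cv2.INTER_CUBIC))
    print(n,s["fx"],s["fy"],s["cx"],s["cy"],np.round(s["extrinsics"],3).tolist())
st=arm.get_state();print(st, arm.hold_point_z)
E
```

```text
pics
scene 373.1613413727098 373.1613413727098 258.02987330735345 186.70550239627707 [[-0.685, -0.366, 0.63, -0.394], [-0.728, 0.374, -0.574, 0.738], [-0.026, -0.852, -0.523, 0.769], [0.0, 0.0, 0.0, 1.0]]
top 364.91267439868415 364.91267439868415 257.0659776312397 189.66674413737886 [[0.019, -0.998, 0.053, 0.309], [-1.0, -0.019, 0.017, -0.017], [-0.016, -0.053, -0.998, 1.393], [0.0, 0.0, 0.0, 1.0]]
{'time': 0.1, 'joint_positions': array([-7.18498355e+01,  5.00692127e+00,  1.00372194e+01,  9.51010624e+01,
       -1.88469409e-03,  9.00013815e+01]), 'qvel': array([ 0.0268733 , -0.02692225,  0.09228052,  0.0228635 ,  0.10151487,
       -0.03040152]), 'joint_efforts': array([-6.76369655e-04, -5.21561694e+01,  4.65654230e+01,  1.61354587e-02,
        8.00741020e-07,  1.78078130e-05]), 'position': array([ 0.17124943, -0.52241912,  0.23064795]), 'tcp_rot': array([[ 9.50250857e-01,  3.11485371e-01, -4.15991559e-04],
       [ 3.11485647e-01, -9.50250145e-01,  1.16336817e-03],
       [-3.29238726e-05, -1.23506700e-03, -9.99999237e-01]]), 'force': array([-0.23405889, -0.38880605, -0.6783015 ]), 'torque': array([ 0.00196245, -0.04857961,  0.01109467]), 'grip_force': 0.0, 'grip_width': 0.9998200278751582} 0.0187
```

View pics/scene0.png

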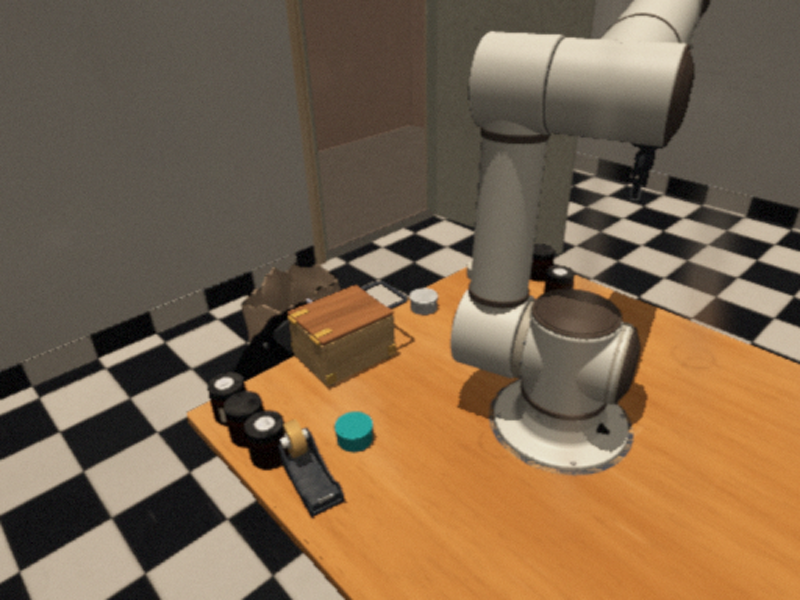

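View pics/top0.png

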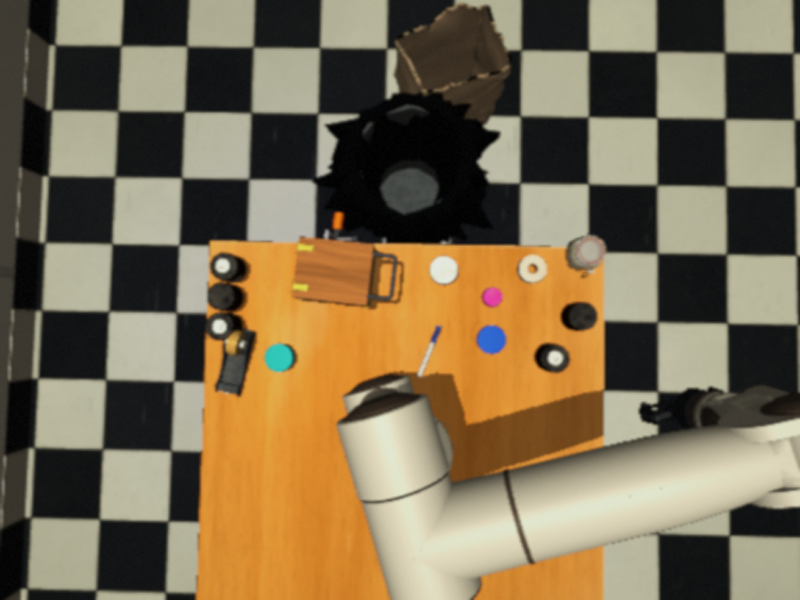

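The top view shows the brown chest lid at about (335,272), the handle at about (393,279), the pale tin at (444,270), the sticker roll at (532,268) and the orange knob at (338,220). I'll enlarge it to measure.

```bash
cat > h.py <<'E'
from plant import arm, viewer
import cv2,numpy as np
def crop(n,x0,y0,x1,y1,k,f):
    s=viewer.snapshot(n); im=s["pixels"][y0:y1,x0:x1,::-1]
    cv2.imwrite(f"pics/{f}.png",cv2.resize(im,None,fx=k,fy=k,interpolation=cv2.INTER_CUBIC)); return s
def px2w(s,u,v,z):
    E=s["extrinsics"]; d=E[:3,:3]@[(u-s["cx"])/s["fx"],(v-s["cy"])/s["fy"],1]; o=E[:3,3]
    return o+d*(z-o[2])/d[2]
def w2px(s,p):
    E=s["extrinsics"]; c=E[:3,:3].T@(np.array(p)-E[:3,3]); return np.array([s["fx"]*c[0]/c[2]+s["cx"],s["fy"]*c[1]/c[2]+s["cy"]])
E
python3 - <<'E'
from h import *
crop("top",180,130,310,220,6,"c1")
E
```

```text
(no output)
```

View pics/c1.png

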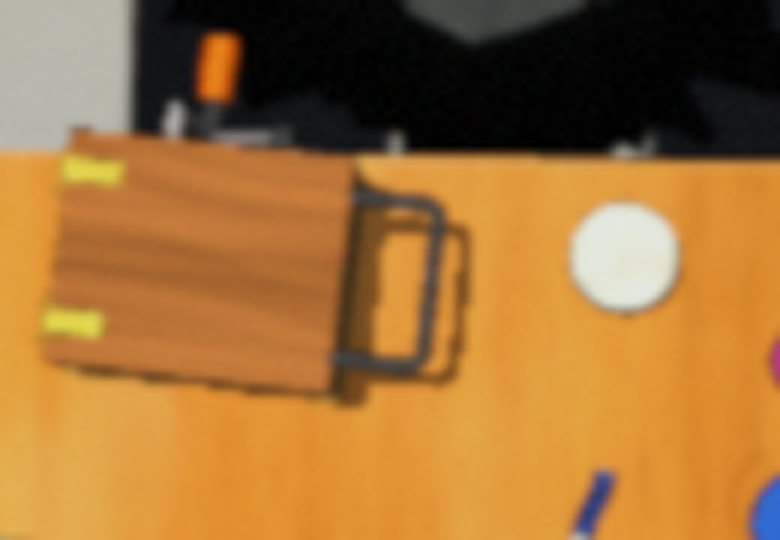

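```bash
python3 - <<'E'
from h import *
s=viewer.snapshot("top"); np.set_printoptions(precision=4,suppress=True)
f=lambda u,v,z: px2w(s,180+(u+.5)/6-.5,130+(v+.5)/6-.5,z)
c=np.array([f(74,132,.116),f(43,360,.116),f(331,395,.116),f(358,157,.116)]);print(c)
fl,nl,nr,fr=c
print("w",np.linalg.norm(fl-nl),np.linalg.norm(fr-nr),"d",np.linalg.norm(fl-fr),np.linalg.norm(nl-nr))
ctr=c.mean(0);ex=(fl-fr+nl-nr);ex/=np.linalg.norm(ex);ey=nl-fl+nr-fr;ey/=np.linalg.norm(ey)
print("ctr",ctr,"ex yaw",np.degrees(np.arctan2(ex[1],ex[0])),"ey yaw",np.degrees(np.arctan2(ey[1],ey[0])))
h=f(432,282,.112);print("handle",h,(h-ctr)@ex,(h-ctr)@ey, "bar dir",f(424,360,.112)-f(440,205,.112))
print("tin",f(625,258,.036),"w",f(680,258,.036)-f(570,258,.036))
k=f(219,68,.06);print("knob",k,(k-ctr)@ex,(k-ctr)@ey)
E
```

```text
[[0.5062 0.2381 0.116 ]
 [0.3715 0.2524 0.116 ]
 [0.3541 0.083  0.116 ]
 [0.4943 0.0703 0.116 ]]
w 0.13553607367822387 0.14072358556858974 d 0.16816639873587885 0.17024944425411698
ctr [0.4315 0.161  0.116 ] ex yaw 85.03300994583074 ey yaw 174.38328524467383
handle [0.4218 0.0255 0.112 ] -0.1358020457565322 -0.003535362098489087 bar dir [-0.0915  0.0076  0.    ]
tin [ 0.4456 -0.0917  0.036 ] w [ 0.0012 -0.0683  0.    ]
knob [0.5561 0.1609 0.06  ] 0.010757609918928535 -0.12392421045869063
```

The chest centre comes out at about (0.4315, 0.161) with its x axis at 85°. The lid's 0.17 x 0.14 size, the handle at -136 mm and the tin's 68 mm width all match what was given. I'll test the wrist turn direction first.

Call:
carry_out(
  rows=[
    {"az":-0.14},
    {"az":-0.14},
    {},
  ],
  jaw=30,
)

```text
$.rows[0]: bad value
```

```bash
cat > t.py <<'E'
from h import *
import sys
np.set_printoptions(precision=4,suppress=True)
def rel(p,R=None):
    s=arm.get_state(); R=s["tcp_rot"] if R is None else R
    return R.T@(np.array(p)-s["position"])*1000
yaw=np.radians(85.0); EX=np.array([np.cos(yaw),np.sin(yaw),0]); EY=np.array([-np.sin(yaw),np.cos(yaw),0])
C=np.array([.4315,.161,0]); 
def ch(x,y,z): return C+x*EX+y*EY+np.array([0,0,z])
def st():
    s=arm.get_state();print(round(s["time"],2),"q",s["joint_positions"],"p",s["position"],"yaw",np.degrees(np.arctan2(s["tcp_rot"][1,0],s["tcp_rot"][0,0])),"F",s["force"],"w",s["grip_width"]*85.4,s["grip_force"])
E
python3 -c "
from t import *
st()"
```

```text
0.2 q [-71.8497   4.9998  10.0507  95.0993  -0.0006  90.0012] p [ 0.1713 -0.5225  0.2308] yaw 18.149047883913294 F [-0.1465  0.3715  0.5377] w 85.37452501184065 0.0
```

Call:
carry_out(
  rows=[
    {"tx":0,"ty":0,"tz":0,"ax":0,"ay":0,"az":-0.14},
    {"tx":0,"ty":0,"tz":0,"ax":0,"ay":0,"az":-0.14},
  ],
  jaw=30,
)

```text
time: 0.4
position: [0.1713, -0.5226, 0.231]
tcp_rot: [[0.824, 0.567, -0.0], [0.567, -0.824, 0.0], [0.0, -0.0, -1.0]]
force: [0.0, 0.2, 0.5]
grip_width: 0.692
grip_force: 0.0
```

```bash
python3 -c "
from t import *
st()"
```

```text
0.4 q [-71.8489   4.989   10.0621  95.0984   0.0017  73.643 ] p [ 0.1713 -0.5226  0.231 ] yaw 34.50804868013618 F [0.0399 0.2304 0.5486] w 59.08408872672373 0.0
```

Call:
carry_out(
  rows=[
    {"tx":0,"ty":0,"tz":0,"ax":0,"ay":0,"az":-0.1445},
    {"tx":0,"ty":0,"tz":0,"ax":0,"ay":0,"az":-0.1445},
    {"tx":0,"ty":0,"tz":0,"ax":0,"ay":0,"az":-0.1445},
    {"tx":0,"ty":0,"tz":0,"ax":0,"ay":0,"az":-0.1445},
    {"tx":0,"ty":0,"tz":0,"ax":0,"ay":0,"az":-0.1445},
    {"tx":0,"ty":0,"tz":0,"ax":0,"ay":0,"az":-0.1445},
    {"tx":0,"ty":0,"tz":0,"ax":0,"ay":0,"az":-0.1445},
    {"tx":0,"ty":0,"tz":0,"ax":0,"ay":0,"az":-0.1445},
    {"tx":0,"ty":0,"tz":0,"ax":0,"ay":0,"az":-0.1445},
    {"tx":0,"ty":0,"tz":0,"ax":0,"ay":0,"az":-0.1445},
    {"tx":0,"ty":0,"tz":0,"ax":0,"ay":0,"az":-0.1445},
    {"tx":0,"ty":0,"tz":0,"ax":0,"ay":0,"az":-0.1445},
    {"tx":0,"ty":0,"tz":0,"ax":0,"ay":0,"az":-0.1445},
    {"tx":0,"ty":0,"tz":0,"ax":0,"ay":0,"az":-0.1445},
    {"tx":0,"ty":0,"tz":0,"ax":0,"ay":0,"az":-0.1445},
    {"tx":0,"ty":0,"tz":0,"ax":0,"ay":0,"az":-0.1445},
    {"tx":0,"ty":0,"tz":0,"ax":0,"ay":0,"az":-0.1445},
  ],
)

```text
time: 2.1
position: [0.1713, -0.5226, 0.2311]
tcp_rot: [[-0.997, 0.082, -0.0], [0.082, 0.997, 0.0], [0.0, 0.0, -1.0]]
force: [-0.1, 0.5, -0.2]
grip_width: 0.35
grip_force: 0.0
```

```bash
python3 -c "
from t import *
st(); print(rel(ch(-.137,-.002,.2)))"
```

```text
2.1 q [-71.8482   4.9873  10.0647  95.0994  -0.0009 -67.1321] p [ 0.1713 -0.5226  0.2311] yaw 175.28381695657322 F [-0.1205  0.5204 -0.1804] w 29.91806904127401 0.0
[-204.4261  565.6188   31.2459]
```

Call:
carry_out(
  rows=[
    {"tx":-15.7,"ty":43.5,"tz":2.4,"ax":0,"ay":0,"az":0},
    {"tx":-15.7,"ty":43.5,"tz":2.4,"ax":0,"ay":0,"az":0},
    {"tx":-15.7,"ty":43.5,"tz":2.4,"ax":0,"ay":0,"az":0},
    {"tx":-15.7,"ty":43.5,"tz":2.4,"ax":0,"ay":0,"az":0},
    {"tx":-15.7,"ty":43.5,"tz":2.4,"ax":0,"ay":0,"az":0},
    {"tx":-15.7,"ty":43.5,"tz":2.4,"ax":0,"ay":0,"az":0},
    {"tx":-15.7,"ty":43.5,"tz":2.4,"ax":0,"ay":0,"az":0},
    {"tx":-15.7,"ty":43.5,"tz":2.4,"ax":0,"ay":0,"az":0},
    {"tx":-15.7,"ty":43.5,"tz":2.4,"ax":0,"ay":0,"az":0},
    {"tx":-15.7,"ty":43.5,"tz":2.4,"ax":0,"ay":0,"az":0},
    {"tx":-15.7,"ty":43.5,"tz":2.4,"ax":0,"ay":0,"az":0},
    {"tx":-15.7,"ty":43.5,"tz":2.4,"ax":0,"ay":0,"az":0},
    {"tx":-15.7,"ty":43.5,"tz":2.4,"ax":0,"ay":0,"az":0},
    {"tx":0,"ty":0,"tz":0,"ax":0,"ay":0,"az":0},
  ],
)

```text
time: 3.5
position: [0.4255, 0.0268, 0.1991]
tcp_rot: [[-0.997, 0.083, -0.001], [0.083, 0.997, 0.001], [0.001, 0.001, -1.0]]
force: [-0.7, -0.7, -0.8]
grip_width: 0.355
grip_force: 0.0
```

```bash
python3 -c "
from t import *
st(); print(rel(ch(-.1365,-.001,.093)))"
```

```text
3.5 q [  3.5688 -12.3799  -9.9446  92.4841   0.0544   8.3037] p [0.4255 0.0268 0.1991] yaw 175.26511705220358 F [-0.6709 -0.7234 -0.7571] w 30.282274996580178 0.0
[  4.6469  -2.3644 106.1467]
```

Call:
carry_out(
  rows=[
    {"tx":1,"ty":-0.5,"tz":25,"ax":0,"ay":0,"az":0},
    {"tx":1,"ty":-0.5,"tz":30,"ax":0,"ay":0,"az":0},
    {"tx":1,"ty":-0.5,"tz":30,"ax":0,"ay":0,"az":0},
    {"tx":1,"ty":-0.5,"tz":21,"ax":0,"ay":0,"az":0},
    {"tx":0,"ty":0,"tz":0,"ax":0,"ay":0,"az":0},
  ],
)

```text
time: 4.0
position: [0.4184, 0.0205, 0.0915]
tcp_rot: [[-0.996, 0.089, -0.005], [0.089, 0.996, -0.0], [0.005, -0.001, -1.0]]
force: [-0.6, -0.7, 0.2]
grip_width: 0.356
grip_force: 0.0
```

Call:
carry_out(
  rows=[
    {"tx":0,"ty":0,"tz":0,"ax":0,"ay":0,"az":0},
    {"tx":0,"ty":0,"tz":0,"ax":0,"ay":0,"az":0},
    {"tx":0,"ty":0,"tz":0,"ax":0,"ay":0,"az":0},
    {"tx":0,"ty":0,"tz":0,"ax":0,"ay":0,"az":0},
  ],
  jaw=4,
)

```text
time: 4.4
position: [0.4203, 0.0264, 0.0955]
tcp_rot: [[-0.996, 0.084, 0.0], [0.084, 0.996, 0.014], [0.001, 0.014, -1.0]]
force: [-3.6, 38.7, -2.9]
grip_width: 0.093
grip_force: 58.3
```

```bash
python3 -c "
from t import *
st(); crop('top',180,130,310,220,6,'c2')"
```

```text
4.4 q [  3.0707 -13.4072 -22.232   81.1257   0.7764   7.9125] p [0.4203 0.0264 0.0955] yaw 175.1589192143054 F [-3.5604 38.7038 -2.8828] w 7.9103899514488525 58.3305698633194
```

Call:
carry_out(
  rows=[
    {"tx":0,"ty":1,"tz":0,"ax":0,"ay":0,"az":0},
    {"tx":0,"ty":0,"tz":0,"ax":0,"ay":0,"az":0},
  ],
)

```text
time: 4.65
position: [0.4203, 0.0265, 0.0954]
tcp_rot: [[-0.996, 0.085, -0.0], [0.085, 0.996, 0.011], [0.001, 0.011, -1.0]]
force: [-3.7, 31.2, -3.1]
grip_width: 0.091
grip_force: 58.6
```

```bash
python3 -c "
from t import *
st()"
```

```text
4.65 q [  3.1833 -13.3878 -22.2164  81.1392   0.6226   8.0539] p [0.4203 0.0265 0.0954] yaw 175.12981583024697 F [-3.717  31.1512 -3.079 ] w 7.744621320299047 58.62300932407379
```

View pics/c2.png

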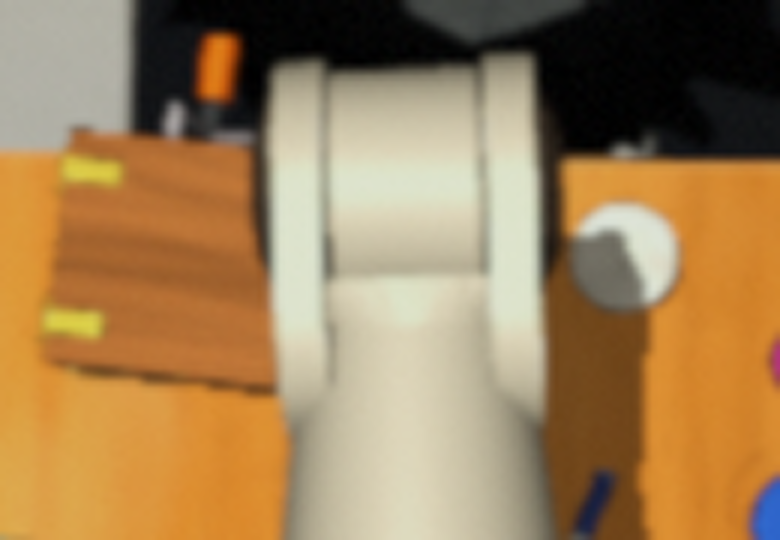

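The lid is still shut with the arm over its handle. The bar is pinched, and the side force is relieving at about 7.5 N/mm. Next I'll compute the arc increments.

```bash
cat > arc.py <<'E'
import numpy as np,sys,json
a,b,n=float(sys.argv[1]),float(sys.argv[2]),int(sys.argv[3])
# smooth ease
u=np.linspace(0,1,n+1); t=a+(b-a)*u+.009
y=222*(1-np.cos(t)); z=-222*np.sin(t)
print([(round(p,1),round(q,1)) for p,q in zip(np.diff(y),np.diff(z))])
E
python3 arc.py 0 1.2 20
```

```text
[(np.float64(0.5), np.float64(-13.3)), (np.float64(1.3), np.float64(-13.3)), (np.float64(2.1), np.float64(-13.2)), (np.float64(2.9), np.float64(-13.0)), (np.float64(3.7), np.float64(-12.8)), (np.float64(4.4), np.float64(-12.6)), (np.float64(5.2), np.float64(-12.3)), (np.float64(5.9), np.float64(-11.9)), (np.float64(6.6), np.float64(-11.6)), (np.float64(7.3), np.float64(-11.1)), (np.float64(7.9), np.float64(-10.7)), (np.float64(8.6), np.float64(-10.2)), (np.float64(9.2), np.float64(-9.7)), (np.float64(9.7), np.float64(-9.1)), (np.float64(10.3), np.float64(-8.5)), (np.float64(10.7), np.float64(-7.9)), (np.float64(11.2), np.float64(-7.2)), (np.float64(11.6), np.float64(-6.5)), (np.float64(12.0), np.float64(-5.8)), (np.float64(12.3), np.float64(-5.1))]
```

Call:
carry_out(
  rows=[
    {"tx":0,"ty":1.5,"tz":0,"ax":0,"ay":0,"az":0},
    {"tx":0,"ty":2,"tz":-13.3,"ax":0,"ay":0,"az":0},
    {"tx":0,"ty":1.3,"tz":-13.3,"ax":0,"ay":0,"az":0},
    {"tx":0,"ty":2.1,"tz":-13.2,"ax":0,"ay":0,"az":0},
    {"tx":0,"ty":2.9,"tz":-13,"ax":0,"ay":0,"az":0},
    {"tx":0,"ty":3.7,"tz":-12.8,"ax":0,"ay":0,"az":0},
    {"tx":0,"ty":4.4,"tz":-12.6,"ax":0,"ay":0,"az":0},
    {"tx":0,"ty":5.2,"tz":-12.3,"ax":0,"ay":0,"az":0},
    {"tx":0,"ty":5.9,"tz":-11.9,"ax":0,"ay":0,"az":0},
  ],
)

```text
time: 5.55
position: [0.4227, 0.0527, 0.1976]
tcp_rot: [[-0.996, 0.087, -0.001], [0.087, 0.996, 0.004], [0.001, 0.004, -1.0]]
force: [0.9, 14.5, -11.2]
grip_width: 0.092
grip_force: 58.1
```

```bash
python3 -c "
from t import *
st()
s=arm.get_state();p=s['position']+s['tcp_rot']@[0,0,-.0166]-[.4397,.2477,.11];print(np.hypot(p@EX,p[2]),np.arctan2(p[2],-p@EX),p@EY)"
```

```text
5.55 q [  6.9406 -12.4973 -10.2173  92.2919   0.2392  11.943 ] p [0.4227 0.0527 0.1976] yaw 174.99762804746996 F [  0.893   14.5182 -11.1779] w 7.826489560627521 58.13740789890289
0.22182837985200085 0.48877824027420363 -7.35971702671527e-05
```

Call:
carry_out(
  rows=[
    {"tx":0,"ty":8,"tz":-10.6,"ax":0,"ay":0,"az":0},
    {"tx":0,"ty":7.8,"tz":-11,"ax":0,"ay":0,"az":0},
    {"tx":0,"ty":7.9,"tz":-10.7,"ax":0,"ay":0,"az":0},
    {"tx":0,"ty":8.6,"tz":-10.2,"ax":0,"ay":0,"az":0},
    {"tx":0,"ty":9.2,"tz":-9.7,"ax":0,"ay":0,"az":0},
    {"tx":0,"ty":9.7,"tz":-9.1,"ax":0,"ay":0,"az":0},
    {"tx":0,"ty":10.3,"tz":-8.5,"ax":0,"ay":0,"az":0},
    {"tx":0,"ty":10.7,"tz":-7.9,"ax":0,"ay":0,"az":0},
    {"tx":0,"ty":11.2,"tz":-7.2,"ax":0,"ay":0,"az":0},
    {"tx":0,"ty":11.6,"tz":-6.5,"ax":0,"ay":0,"az":0},
    {"tx":0,"ty":12,"tz":-5.8,"ax":0,"ay":0,"az":0},
    {"tx":0,"ty":12.3,"tz":-5.1,"ax":0,"ay":0,"az":0},
    {"tx":0,"ty":0,"tz":0,"ax":0,"ay":0,"az":0},
  ],
)

```text
time: 6.85
position: [0.4339, 0.1703, 0.302]
tcp_rot: [[-0.996, 0.088, 0.004], [0.088, 0.996, 0.001], [-0.004, 0.001, -1.0]]
force: [-2.8, -2.7, 9.5]
grip_width: 0.09
grip_force: 62.1
```

```bash
cat >> t.py <<'E'
def lid():
    s=arm.get_state();p=s['position']+s['tcp_rot']@[0,0,-.0166]-[.4397,.2477,.11]
    th=np.arctan2(p[2],-p@EX);F=s['force'];fx=F@EX
    print("r",np.hypot(p@EX,p[2]),"th",th-.009,"Frad",-np.cos(th)*fx+np.sin(th)*F[2],"Ftan",np.sin(th)*fx+np.cos(th)*F[2])
E
python3 -c "
from t import *
st();lid();crop('top',180,120,280,195,8,'c3')"
```

```text
6.85 q [ 21.4531  -4.4888   8.5791 102.8222  -0.037   26.4905] p [0.4339 0.1703 0.302 ] yaw 174.9624394660721 F [-2.7596 -2.692   9.5277] w 7.710095504003884 62.109339237213135
r 0.22255306676300599 th 1.2056028150774827 Frad 9.94863623506013 Ftan 0.5835891724689866
```

View pics/c3.png

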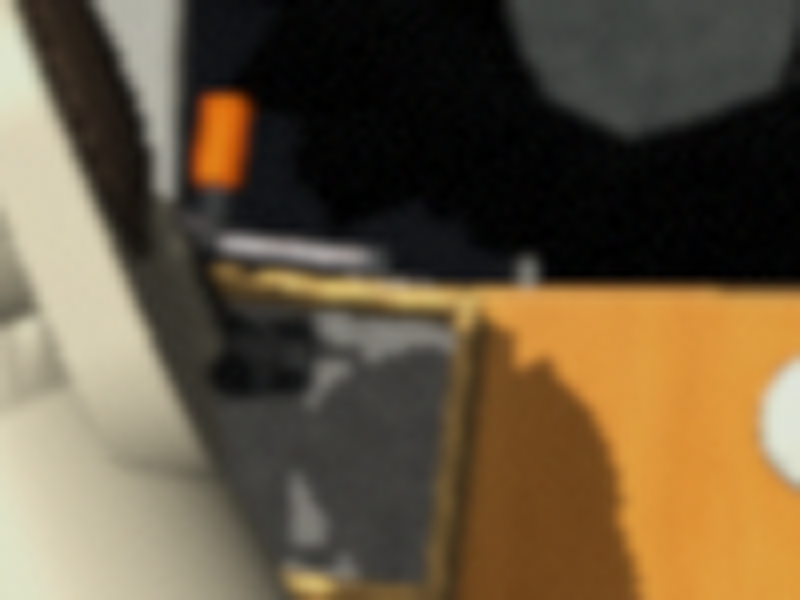

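The lid stands at 1.21 rad with the knob visible at about (222,140) in the crop. The handle stiffness is about 7.5 N/mm, and 1 mm of foot slip would be about 4 mm at the handle, so 4–5 mm steps are safe for feeling the stop.

```bash
python3 arc.py 1.205 1.40 6 | sed 's/np.float64//g'; python3 arc.py 1.40 1.76 18| sed 's/np.float64//g'
```

```text
[((6.8), (-2.4)), ((6.9), (-2.2)), ((6.9), (-2.0)), ((7.0), (-1.7)), ((7.1), (-1.5)), ((7.1), (-1.3))]
[((4.4), (-0.7)), ((4.4), (-0.6)), ((4.4), (-0.5)), ((4.4), (-0.4)), ((4.4), (-0.3)), ((4.4), (-0.2)), ((4.4), (-0.1)), ((4.4), (-0.1)), ((4.4), (0.0)), ((4.4), (0.1)), ((4.4), (0.2)), ((4.4), (0.3)), ((4.4), (0.4)), ((4.4), (0.5)), ((4.4), (0.6)), ((4.4), (0.7)), ((4.4), (0.7)), ((4.4), (0.8))]
```

Call:
carry_out(
  rows=[
    {"tx":0,"ty":6.8,"tz":-3.6,"ax":0,"ay":0,"az":0},
    {"tx":0,"ty":6.9,"tz":-2.2,"ax":0,"ay":0,"az":0},
    {"tx":0,"ty":6.9,"tz":-2,"ax":0,"ay":0,"az":0},
    {"tx":0,"ty":7,"tz":-1.7,"ax":0,"ay":0,"az":0},
    {"tx":0,"ty":7.1,"tz":-1.5,"ax":0,"ay":0,"az":0},
    {"tx":0,"ty":7.1,"tz":-1.3,"ax":0,"ay":0,"az":0},
    {"tx":0,"ty":0,"tz":0,"ax":0,"ay":0,"az":0},
  ],
)

```text
time: 7.6
position: [0.4378, 0.2122, 0.3126]
tcp_rot: [[-0.996, 0.088, 0.003], [0.088, 0.996, 0.001], [-0.003, 0.001, -1.0]]
force: [0.8, -1.9, 8.7]
grip_width: 0.091
grip_force: 62.7
```

```bash
python3 -c "
from t import *
st();lid()"
```

```text
7.6 q [ 25.8778  -1.218   12.9448 103.999   -0.0195  30.9208] p [0.4378 0.2122 0.3126] yaw 174.95688011872474 F [ 0.8423 -1.8554  8.7384] w 7.773569559943115 62.664653062820435
r 0.22210473936330907 th 1.4012325760928572 Frad 8.909755338620773 Ftan -0.3550362737888044
```

Call:
carry_out(
  rows=[
    {"tx":0,"ty":2.2,"tz":-1,"ax":0,"ay":0,"az":0},
    {"tx":0,"ty":2.2,"tz":-0.7,"ax":0,"ay":0,"az":0},
    {"tx":0,"ty":0,"tz":0,"ax":0,"ay":0,"az":0},
  ],
)

```text
time: 7.9
position: [0.438, 0.2161, 0.3133]
tcp_rot: [[-0.996, 0.088, 0.001], [0.088, 0.996, 0.0], [-0.001, 0.0, -1.0]]
force: [3.8, -1.7, 5.1]
grip_width: 0.089
grip_force: 62.4
```

Call:
carry_out(
  rows=[
    {"tx":0,"ty":2.4,"tz":-0.3,"ax":0,"ay":0,"az":0},
    {"tx":0,"ty":2.4,"tz":-0.4,"ax":0,"ay":0,"az":0},
    {"tx":0,"ty":0,"tz":0,"ax":0,"ay":0,"az":0},
  ],
)

```text
time: 8.2
position: [0.4385, 0.2207, 0.3139]
tcp_rot: [[-0.996, 0.088, 0.001], [0.088, 0.996, 0.0], [-0.001, 0.0, -1.0]]
force: [4.4, -2.3, 6.3]
grip_width: 0.09
grip_force: 62.3
```

Call:
carry_out(
  rows=[
    {"tx":0,"ty":2.4,"tz":-0.4,"ax":0,"ay":0,"az":0},
    {"tx":0,"ty":2.4,"tz":-0.4,"ax":0,"ay":0,"az":0},
    {"tx":0,"ty":0,"tz":0,"ax":0,"ay":0,"az":0},
  ],
)

```text
time: 8.5
position: [0.4389, 0.2254, 0.3144]
tcp_rot: [[-0.996, 0.088, 0.001], [0.088, 0.996, -0.0], [-0.001, -0.0, -1.0]]
force: [3.8, -1.5, 4.1]
grip_width: 0.089
grip_force: 62.2
```

Call:
carry_out(
  rows=[
    {"tx":0,"ty":2.4,"tz":-0.3,"ax":0,"ay":0,"az":0},
    {"tx":0,"ty":2.4,"tz":-0.2,"ax":0,"ay":0,"az":0},
    {"tx":0,"ty":0,"tz":0,"ax":0,"ay":0,"az":0},
  ],
)

```text
time: 8.8
position: [0.4393, 0.2306, 0.3154]
tcp_rot: [[-0.996, 0.088, 0.002], [0.088, 0.996, 0.001], [-0.001, 0.001, -1.0]]
force: [4.6, 0.0, 6.1]
grip_width: 0.093
grip_force: 61.7
```

Call:
carry_out(
  rows=[
    {"tx":0,"ty":2,"tz":-0.2,"ax":0,"ay":0,"az":0},
    {"tx":0,"ty":2,"tz":-0.2,"ax":0,"ay":0,"az":0},
    {"tx":0,"ty":0,"tz":0,"ax":0,"ay":0,"az":0},
  ],
)

```text
time: 9.1
position: [0.4397, 0.2344, 0.3156]
tcp_rot: [[-0.996, 0.088, 0.001], [0.088, 0.996, 0.001], [-0.001, 0.001, -1.0]]
force: [5.3, -1.3, 5.9]
grip_width: 0.088
grip_force: 61.7
```

Call:
carry_out(
  rows=[
    {"tx":0,"ty":2,"tz":-0.2,"ax":0,"ay":0,"az":0},
    {"tx":0,"ty":2,"tz":-0.1,"ax":0,"ay":0,"az":0},
    {"tx":0,"ty":0,"tz":0,"ax":0,"ay":0,"az":0},
  ],
)

```text
time: 9.4
position: [0.44, 0.2384, 0.3158]
tcp_rot: [[-0.996, 0.088, 0.001], [0.088, 0.996, 0.0], [-0.001, 0.001, -1.0]]
force: [5.5, -1.8, 4.9]
grip_width: 0.089
grip_force: 61.6
```

Call:
carry_out(
  rows=[
    {"tx":0,"ty":2.2,"tz":-0.1,"ax":0,"ay":0,"az":0},
    {"tx":0,"ty":2.2,"tz":-0.1,"ax":0,"ay":0,"az":0},
    {"tx":0,"ty":0,"tz":0,"ax":0,"ay":0,"az":0},
  ],
)

```text
time: 9.7
position: [0.4405, 0.2427, 0.316]
tcp_rot: [[-0.996, 0.088, 0.001], [0.088, 0.996, 0.0], [-0.001, 0.0, -1.0]]
force: [6.4, -1.1, 5.5]
grip_width: 0.091
grip_force: 61.6
```

```bash
python3 -c "
from t import *
lid();crop('top',180,120,280,195,8,'c4')"
```

```text
r 0.2226257426662057 th 1.5397048229309849 Frad 5.497452401655167 Ftan -0.3884721116118153
```

View pics/c4.png

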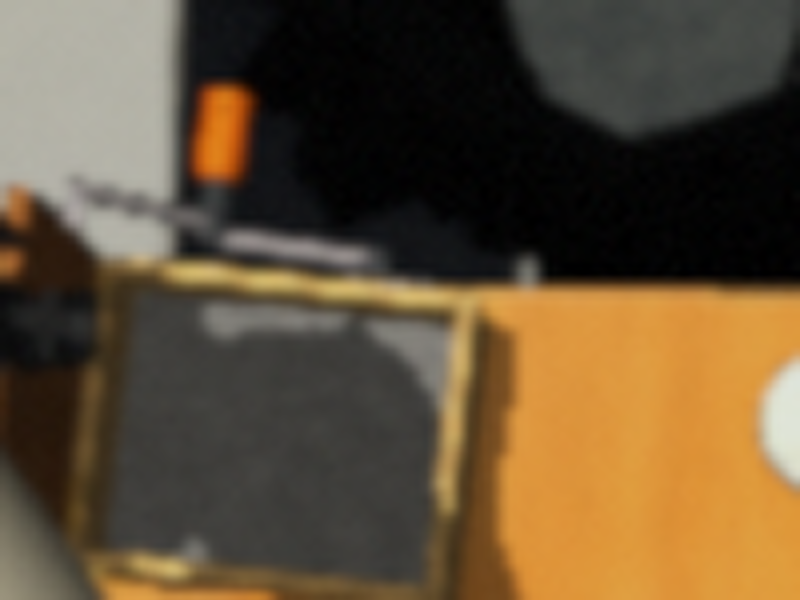

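The chest is open in the picture, with the knob at (222,134) and the foot end of the lower arm at about (375,258). I'll compute how far ahead of the hinge each one is.

```bash
python3 -c "
from t import *
s=viewer.snapshot('top')
H=np.array([.4397,.2477,0])
f=lambda u,v,z,k=8,x=180,y=120:(lambda p:(-(p-H)@EX,(p-H)@EY))(px2w(s,x+(u+.5)/k-.5,y+(v+.5)/k-.5,z))
print('knob now',f(222,134,.115),f(222,134,.135))
print('knob 1.2',f(222,140,.095),f(222,140,.115))
print('knob 0',f(219,68,.06,6,180,130),f(219,68,.09,6,180,130))
print('foot',f(372,257,.09))
print('rim',f(460,300,.106),f(85,270,.106))
"
```

```text
knob now (np.float64(0.05168403294497141), np.float64(-0.12706126544233065)) (np.float64(0.055177904481029355), np.float64(-0.12338890036784507))
knob 1.2 (np.float64(0.04849966941475815), np.float64(-0.12802821620750715)) (np.float64(0.05198877135693985), np.float64(-0.12439754222752879))
knob 0 (np.float64(0.07630099193179898), np.float64(-0.12347076374511246)) (np.float64(0.08077144816466297), np.float64(-0.11827034448315822))
foot (np.float64(0.12097574709356806), np.float64(-0.08312952936806443))
rim (np.float64(0.1639164289760333), np.float64(-0.0657492987905833)) (np.float64(-0.0037468569827172563), np.float64(-0.06169715233381085))
```

Reading about 5 mm short, the images put the knee near straight, so the stop is probably within 5–10 mm. From here I'll use smaller steps.

Call:
carry_out(
  rows=[
    {"tx":0,"ty":1.5,"tz":0,"ax":0,"ay":0,"az":0},
    {"tx":0,"ty":1.5,"tz":0,"ax":0,"ay":0,"az":0},
    {"tx":0,"ty":0,"tz":0,"ax":0,"ay":0,"az":0},
  ],
)

```text
time: 10.1
position: [0.4407, 0.2455, 0.316]
tcp_rot: [[-0.996, 0.088, 0.001], [0.088, 0.996, 0.0], [-0.001, 0.0, -1.0]]
force: [5.4, -1.9, 5.2]
grip_width: 0.089
grip_force: 61.6
```

Call:
carry_out(
  rows=[
    {"tx":0,"ty":1.5,"tz":0,"ax":0,"ay":0,"az":0},
    {"tx":0,"ty":1.5,"tz":0,"ax":0,"ay":0,"az":0},
    {"tx":0,"ty":0,"tz":0,"ax":0,"ay":0,"az":0},
  ],
)

```text
time: 10.4
position: [0.4408, 0.2487, 0.3155]
tcp_rot: [[-0.996, 0.088, 0.0], [0.088, 0.996, 0.0], [-0.0, 0.0, -1.0]]
force: [4.9, -0.2, 2.4]
grip_width: 0.093
grip_force: 62.2
```

Call:
carry_out(
  rows=[
    {"tx":0,"ty":1.5,"tz":0.1,"ax":0,"ay":0,"az":0},
    {"tx":0,"ty":1.5,"tz":0.1,"ax":0,"ay":0,"az":0},
    {"tx":0,"ty":0,"tz":0,"ax":0,"ay":0,"az":0},
  ],
)

```text
time: 10.7
position: [0.4411, 0.2518, 0.3155]
tcp_rot: [[-0.996, 0.088, 0.001], [0.088, 0.996, 0.001], [-0.001, 0.001, -1.0]]
force: [4.9, -1.5, 2.0]
grip_width: 0.09
grip_force: 62.3
```

Call:
carry_out(
  rows=[
    {"tx":0,"ty":1.5,"tz":0.1,"ax":0,"ay":0,"az":0},
    {"tx":0,"ty":1.5,"tz":0.1,"ax":0,"ay":0,"az":0},
    {"tx":0,"ty":0,"tz":0,"ax":0,"ay":0,"az":0},
  ],
)

```text
time: 11.0
position: [0.4414, 0.2547, 0.3154]
tcp_rot: [[-0.996, 0.088, 0.001], [0.088, 0.996, 0.001], [-0.001, 0.001, -1.0]]
force: [5.1, -0.1, 2.9]
grip_width: 0.092
grip_force: 62.4
```

```bash
cat >> t.py <<'E'
def knob():
    s=viewer.snapshot('top');im=s['pixels'].astype(int)[120:152,195:225]
    m=(im[...,0]>170)&(im[...,1]>60)&(im[...,1]<150)&(im[...,2]<80);v,u=np.nonzero(m)
    print("knob px",u.mean()+195,v.mean()+120,m.sum(), "u range",u.min()+195,u.max()+195)
E
python3 -c "
from t import *
lid();knob()
for n in('c3','c4'):
    im=cv2.resize(cv2.imread(f'pics/{n}.png')[:,:,::-1],None,fx=1/8,fy=1/8,interpolation=cv2.INTER_AREA).astype(int)[0:32,15:45]
    m=(im[...,0]>170)&(im[...,1]>60)&(im[...,1]<150)&(im[...,2]<80);v,u=np.nonzero(m);print(u.mean()+195,v.mean()+120,m.sum())
"
```

```text
r 0.22211054785730286 th 1.5939986814871818 Frad 2.8919387944453105 Ftan 0.27071052355003733
knob px 207.3469387755102 136.0612244897959 49 u range 205 210
207.0222222222222 136.93333333333334 45
207.1086956521739 136.34782608695653 46
```

Call:
carry_out(
  rows=[
    {"tx":0,"ty":1.5,"tz":0.1,"ax":0,"ay":0,"az":0},
    {"tx":0,"ty":1.5,"tz":0.1,"ax":0,"ay":0,"az":0},
    {"tx":0,"ty":0,"tz":0,"ax":0,"ay":0,"az":0},
  ],
)

```text
time: 11.35
position: [0.4417, 0.2577, 0.3153]
tcp_rot: [[-0.996, 0.088, 0.001], [0.088, 0.996, 0.001], [-0.001, 0.001, -1.0]]
force: [3.7, -0.1, 3.5]
grip_width: 0.091
grip_force: 62.5
```

Call:
carry_out(
  rows=[
    {"tx":0,"ty":1.5,"tz":0.2,"ax":0,"ay":0,"az":0},
    {"tx":0,"ty":1.5,"tz":0.2,"ax":0,"ay":0,"az":0},
    {"tx":0,"ty":0,"tz":0,"ax":0,"ay":0,"az":0},
  ],
)

```text
time: 11.65
position: [0.442, 0.2607, 0.3151]
tcp_rot: [[-0.996, 0.088, 0.001], [0.088, 0.996, 0.001], [-0.001, 0.001, -1.0]]
force: [5.4, -0.0, 5.1]
grip_width: 0.099
grip_force: 62.6
```

Call:
carry_out(
  rows=[
    {"tx":0,"ty":1.5,"tz":0.2,"ax":0,"ay":0,"az":0},
    {"tx":0,"ty":1.5,"tz":0.2,"ax":0,"ay":0,"az":0},
    {"tx":0,"ty":0,"tz":0,"ax":0,"ay":0,"az":0},
  ],
)

```text
time: 11.95
position: [0.4422, 0.2637, 0.3149]
tcp_rot: [[-0.996, 0.088, 0.002], [0.088, 0.996, 0.001], [-0.002, 0.001, -1.0]]
force: [5.3, -0.2, 7.0]
grip_width: 0.089
grip_force: 62.7
```

```bash
python3 -c "
from t import *
lid();knob()"
```

```text
r 0.22212035636619595 th 1.6345736483801085 Frad 6.985759898676524 Ftan -0.2715968448477711
knob px 207.5909090909091 135.5681818181818 44 u range 205 210
```

Call:
carry_out(
  rows=[
    {"tx":0,"ty":1.2,"tz":0.2,"ax":0,"ay":0,"az":0},
    {"tx":0,"ty":1.2,"tz":0.2,"ax":0,"ay":0,"az":0},
    {"tx":0,"ty":0,"tz":0,"ax":0,"ay":0,"az":0},
  ],
)

```text
time: 12.3
position: [0.4425, 0.2661, 0.3147]
tcp_rot: [[-0.996, 0.088, 0.002], [0.088, 0.996, 0.001], [-0.002, 0.001, -1.0]]
force: [5.8, -1.1, 8.2]
grip_width: 0.091
grip_force: 62.9
```

Call:
carry_out(
  rows=[
    {"tx":0,"ty":1.2,"tz":0,"ax":0,"ay":0,"az":0},
    {"tx":0,"ty":1.2,"tz":0,"ax":0,"ay":0,"az":0},
    {"tx":0,"ty":0,"tz":0,"ax":0,"ay":0,"az":0},
  ],
)

```text
time: 12.6
position: [0.4427, 0.2684, 0.3145]
tcp_rot: [[-0.996, 0.088, 0.002], [0.088, 0.996, 0.001], [-0.002, 0.001, -1.0]]
force: [5.1, -0.7, 5.9]
grip_width: 0.088
grip_force: 62.7
```

Call:
carry_out(
  rows=[
    {"tx":0,"ty":1.2,"tz":0,"ax":0,"ay":0,"az":0},
    {"tx":0,"ty":1.2,"tz":0.2,"ax":0,"ay":0,"az":0},
    {"tx":0,"ty":0,"tz":0,"ax":0,"ay":0,"az":0},
  ],
)

```text
time: 12.9
position: [0.4429, 0.2708, 0.3143]
tcp_rot: [[-0.996, 0.088, 0.002], [0.088, 0.996, 0.001], [-0.002, 0.001, -1.0]]
force: [5.4, -0.2, 6.4]
grip_width: 0.092
grip_force: 62.7
```

```bash
python3 -c "
from t import *
lid();knob()"
```

```text
r 0.22210285256420909 th 1.6667822594019945 Frad 6.402549768047713 Ftan -0.41700875946185234
knob px 207.9090909090909 135.54545454545453 44 u range 206 210
```

Call:
carry_out(
  rows=[
    {"tx":0,"ty":1.2,"tz":0.2,"ax":0,"ay":0,"az":0},
    {"tx":0,"ty":1.2,"tz":0.2,"ax":0,"ay":0,"az":0},
    {"tx":0,"ty":0,"tz":0,"ax":0,"ay":0,"az":0},
  ],
)

```text
time: 13.25
position: [0.4433, 0.2735, 0.3135]
tcp_rot: [[-0.996, 0.088, 0.001], [0.088, 0.996, 0.001], [-0.001, 0.001, -1.0]]
force: [7.5, -0.7, 4.1]
grip_width: 0.094
grip_force: 63.2
```

Call:
carry_out(
  rows=[
    {"tx":0,"ty":1.2,"tz":0.2,"ax":0,"ay":0,"az":0},
    {"tx":0,"ty":1.2,"tz":0.2,"ax":0,"ay":0,"az":0},
    {"tx":0,"ty":0,"tz":0,"ax":0,"ay":0,"az":0},
  ],
)

```text
time: 13.55
position: [0.4435, 0.2752, 0.3133]
tcp_rot: [[-0.996, 0.089, 0.002], [0.089, 0.996, -0.0], [-0.002, 0.0, -1.0]]
force: [6.8, -3.2, 4.8]
grip_width: 0.088
grip_force: 63.3
```

Call:
carry_out(
  rows=[
    {"tx":0,"ty":1,"tz":0.1,"ax":0,"ay":0,"az":0},
    {"tx":0,"ty":0,"tz":0,"ax":0,"ay":0,"az":0},
  ],
)

```text
time: 13.75
position: [0.4435, 0.2759, 0.3132]
tcp_rot: [[-0.996, 0.089, 0.002], [0.089, 0.996, -0.001], [-0.002, -0.001, -1.0]]
force: [6.4, -5.8, 4.4]
grip_width: 0.085
grip_force: 63.3
```

```bash
python3 -c "
from t import *
lid();knob()"
```

```text
r 0.22158433861577004 th 1.690504426653677 Frad 3.6909127336459617 Ftan -5.695209233375346
knob px 208.875 135.0 48 u range 207 211
```

The force has risen to 6 N and the knob is moving fast, so this is the stop. I'll nudge slightly, then let go.

Call:
carry_out(
  rows=[
    {"tx":0,"ty":0.6,"tz":0,"ax":0,"ay":0,"az":0},
    {"tx":0,"ty":0,"tz":0,"ax":0,"ay":0,"az":0},
  ],
)

```text
time: 14.0
position: [0.4436, 0.2762, 0.3131]
tcp_rot: [[-0.996, 0.089, 0.002], [0.089, 0.996, -0.001], [-0.002, -0.001, -1.0]]
force: [6.5, -5.7, 5.7]
grip_width: 0.089
grip_force: 63.3
```

Call:
carry_out(
  rows=[
    {"tx":0,"ty":0,"tz":0,"ax":0,"ay":0,"az":0},
    {"tx":0,"ty":0,"tz":0,"ax":0,"ay":0,"az":0},
    {"tx":0,"ty":0,"tz":0,"ax":0,"ay":0,"az":0},
  ],
  jaw=34,
)

```text
time: 14.3
position: [0.4426, 0.2772, 0.3124]
tcp_rot: [[-0.996, 0.088, -0.001], [0.088, 0.996, 0.0], [0.001, 0.0, -1.0]]
force: [0.8, -0.7, 0.4]
grip_width: 0.396
grip_force: 0.0
```

```bash
python3 -c "
from t import *
st();knob()"
```

```text
14.3 q [ 32.0297   3.9155  18.1577 104.2932   0.0502  37.0674] p [0.4426 0.2772 0.3124] yaw 174.9622775141958 F [ 0.8263 -0.6659  0.3926] w 33.84288493501499 0.0
knob px 209.45098039215685 135.09803921568627 51 u range 207 212
```

Call:
carry_out(
  rows=[
    {"tx":0,"ty":0,"tz":-15,"ax":0,"ay":0,"az":0},
    {"tx":0,"ty":0,"tz":-30,"ax":0,"ay":0,"az":0},
    {"tx":0,"ty":0,"tz":0,"ax":0,"ay":0,"az":0},
  ],
)

```text
time: 14.65
position: [0.443, 0.2773, 0.3609]
tcp_rot: [[-0.996, 0.088, 0.003], [0.088, 0.996, 0.002], [-0.003, 0.003, -1.0]]
force: [1.3, 0.4, -0.8]
grip_width: 0.397
grip_force: 0.0
```

Call:
carry_out(
  rows=[
    {"tx":-4,"ty":-40,"tz":0,"ax":0,"ay":0,"az":0},
    {"tx":-4,"ty":-40,"tz":0,"ax":0,"ay":0,"az":0},
    {"tx":-4,"ty":-40,"tz":0,"ax":0,"ay":0,"az":0},
    {"tx":-4,"ty":-40,"tz":0,"ax":0,"ay":0,"az":0},
    {"tx":-4,"ty":-40,"tz":0,"ax":0,"ay":0,"az":0},
    {"tx":-4,"ty":-40,"tz":10,"ax":0,"ay":0,"az":0},
    {"tx":-4,"ty":-40,"tz":25,"ax":0,"ay":0,"az":0},
    {"tx":-4,"ty":-40,"tz":25,"ax":0,"ay":0,"az":0},
    {"tx":-4,"ty":-40,"tz":25,"ax":0,"ay":0,"az":0},
    {"tx":0,"ty":-6,"tz":40,"ax":0,"ay":0,"az":0},
    {"tx":0,"ty":0,"tz":40,"ax":0,"ay":0,"az":0},
    {"tx":0,"ty":0,"tz":40,"ax":0,"ay":0,"az":0},
    {"tx":0,"ty":0,"tz":20,"ax":0,"ay":0,"az":0},
    {"tx":0,"ty":0,"tz":0,"ax":0,"ay":0,"az":0},
  ],
  jaw=85,
)

```text
time: 16.05
position: [0.4446, -0.0903, 0.1293]
tcp_rot: [[-0.996, 0.088, -0.005], [0.088, 0.996, 0.001], [0.005, 0.001, -1.0]]
force: [0.1, 0.3, 0.8]
grip_width: 0.996
grip_force: 0.0
```

```bash
python3 -c "
from t import *
st();knob();s=crop('scene',150,150,310,270,5,'c5')
print(rel([.446,-.0905,.006]))
t=viewer.snapshot('top');H=np.array([.4397,.2477,0]);p=px2w(t,209.45,135.1,.135);print(-(p-H)@EX,(p-H)@EY)"
```

```text
16.05 q [-11.4922  -8.7218 -14.5336  84.5036   0.0173  -6.4355] p [ 0.4446 -0.0903  0.1293] yaw 174.94342516885953 F [0.0634 0.3011 0.7921] w 85.044855588902 0.0
knob px 209.4 135.12 50 u range 207 212
[  0.5473   0.1192 127.2197]
0.06212455164227887 -0.12840008983771298
```

View pics/c5.png

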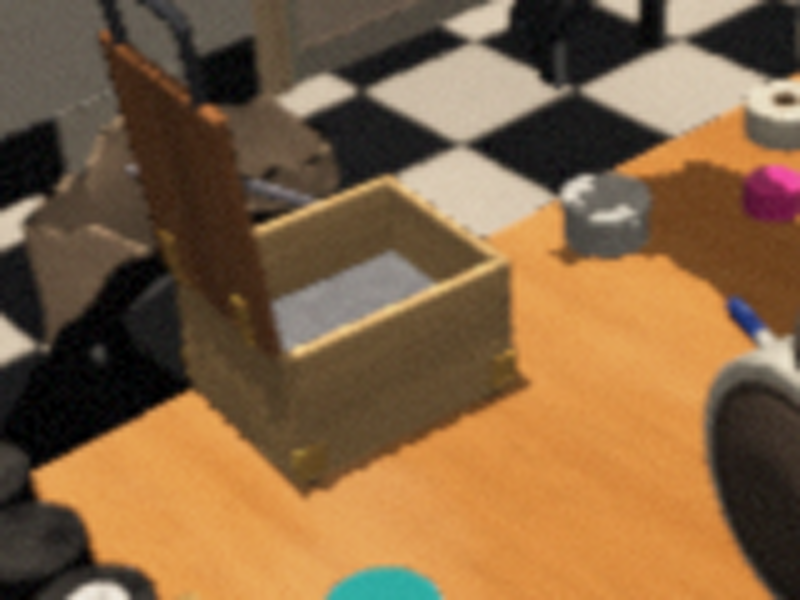

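The picture shows the lid standing by itself. The knob reads 62+5 = 67 mm ahead of the hinge, which matches the locked position. The tool is above the tin, so I'll descend and grip.

Call:
carry_out(
  rows=[
    {"tx":0.3,"ty":0,"tz":35,"ax":0,"ay":0,"az":0},
    {"tx":0.2,"ty":0,"tz":40,"ax":0,"ay":0,"az":0},
    {"tx":0,"ty":0,"tz":35,"ax":0,"ay":0,"az":0},
    {"tx":0,"ty":0,"tz":18,"ax":0,"ay":0,"az":0},
    {"tx":0,"ty":0,"tz":0,"ax":0,"ay":0,"az":0},
    {"tx":0,"ty":0,"tz":0,"ax":0,"ay":0,"az":0},
  ],
)

```text
time: 16.8
position: [0.4471, -0.0909, 0.0065]
tcp_rot: [[-0.996, 0.088, 0.002], [0.088, 0.996, -0.0], [-0.002, -0.0, -1.0]]
force: [0.9, -0.6, 0.2]
grip_width: 0.993
grip_force: 0.0
```

Call:
carry_out(
  rows=[
    {"tx":0,"ty":0,"tz":0,"ax":0,"ay":0,"az":0},
    {"tx":0,"ty":0,"tz":0,"ax":0,"ay":0,"az":0},
    {"tx":0,"ty":0,"tz":0,"ax":0,"ay":0,"az":0},
    {"tx":0,"ty":0,"tz":0,"ax":0,"ay":0,"az":0},
  ],
  jaw=55,
)

```text
time: 17.2
position: [0.4476, -0.0911, 0.0073]
tcp_rot: [[-0.996, 0.088, 0.004], [0.088, 0.996, -0.001], [-0.004, -0.001, -1.0]]
force: [-2.1, 0.8, 9.2]
grip_width: 0.77
grip_force: 64.5
```

Call:
carry_out(
  rows=[
    {"tx":0,"ty":0,"tz":-20,"ax":0,"ay":0,"az":0},
    {"tx":0,"ty":0,"tz":-40,"ax":0,"ay":0,"az":0},
    {"tx":0,"ty":0,"tz":-45,"ax":0,"ay":0,"az":0},
    {"tx":0,"ty":0,"tz":-45,"ax":0,"ay":0,"az":0},
    {"tx":5.4,"ty":36,"tz":0,"ax":0,"ay":0,"az":0},
    {"tx":5.4,"ty":36,"tz":0,"ax":0,"ay":0,"az":0},
    {"tx":5.4,"ty":36,"tz":0,"ax":0,"ay":0,"az":0},
    {"tx":5.4,"ty":36,"tz":0,"ax":0,"ay":0,"az":0},
    {"tx":5.4,"ty":36,"tz":0,"ax":0,"ay":0,"az":0},
    {"tx":5.4,"ty":36,"tz":0,"ax":0,"ay":0,"az":0},
    {"tx":5.4,"ty":36,"tz":0,"ax":0,"ay":0,"az":0},
    {"tx":0,"ty":0,"tz":0,"ax":0,"ay":0,"az":0},
    {"tx":0,"ty":0,"tz":0,"ax":0,"ay":0,"az":0},
  ],
)

```text
time: 18.5
position: [0.4307, 0.1642, 0.1557]
tcp_rot: [[-0.996, 0.086, 0.001], [0.086, 0.996, 0.0], [-0.001, 0.0, -1.0]]
force: [-0.1, -0.3, -0.9]
grip_width: 0.767
grip_force: 66.8
```

```bash
python3 -c "
from t import *
st();knob();print(rel([.4323,.161,.058]))"
```

```text
18.5 q [ 20.8743  -8.1392 -11.1171  86.9618  -0.0114  25.8189] p [0.4307 0.1642 0.1557] yaw 175.0553647095 F [-0.1439 -0.2573 -0.9294] w 65.51827435127203 66.8080723285675
knob px 209.75555555555556 134.46666666666667 45 u range 208 212
[-1.6363 -2.395  97.5354]
```

Call:
carry_out(
  rows=[
    {"tx":-1,"ty":-3,"tz":25,"ax":0,"ay":0,"az":0},
    {"tx":0,"ty":0,"tz":35,"ax":0,"ay":0,"az":0},
    {"tx":0,"ty":0,"tz":25,"ax":0,"ay":0,"az":0},
    {"tx":0,"ty":0,"tz":10,"ax":0,"ay":0,"az":0},
    {"tx":0,"ty":0,"tz":0,"ax":0,"ay":0,"az":0},
    {"tx":0,"ty":0,"tz":0,"ax":0,"ay":0,"az":0},
  ],
)

```text
time: 19.15
position: [0.4321, 0.1602, 0.0612]
tcp_rot: [[-0.996, 0.089, 0.001], [0.089, 0.996, 0.001], [-0.001, 0.001, -1.0]]
force: [-0.9, 0.9, 0.2]
grip_width: 0.771
grip_force: 66.8
```

Call:
carry_out(
  rows=[
    {"tx":0,"ty":0,"tz":3,"ax":0,"ay":0,"az":0},
    {"tx":0,"ty":0,"tz":2,"ax":0,"ay":0,"az":0},
    {"tx":0,"ty":0,"tz":0,"ax":0,"ay":0,"az":0},
  ],
)

```text
time: 19.45
position: [0.4319, 0.1607, 0.0554]
tcp_rot: [[-0.996, 0.088, 0.001], [0.088, 0.996, 0.0], [-0.001, 0.001, -1.0]]
force: [0.9, -0.0, 1.5]
grip_width: 0.769
grip_force: 66.9
```

On the floor at 0.0554 m, as expected, so I'll release. The fingers are then 114 mm over their backs in the 154 mm interior.

Call:
carry_out(
  rows=[
    {"tx":0,"ty":0,"tz":0,"ax":0,"ay":0,"az":0},
    {"tx":0,"ty":0,"tz":0,"ax":0,"ay":0,"az":0},
    {"tx":0,"ty":0,"tz":0,"ax":0,"ay":0,"az":0},
    {"tx":0,"ty":0,"tz":0,"ax":0,"ay":0,"az":0},
  ],
  jaw=85,
)

```text
time: 19.85
position: [0.4313, 0.1605, 0.0547]
tcp_rot: [[-0.996, 0.088, -0.0], [0.088, 0.996, -0.0], [0.0, -0.0, -1.0]]
force: [1.0, 0.3, 0.4]
grip_width: 0.996
grip_force: 0.0
```

Call:
carry_out(
  rows=[
    {"tx":0,"ty":0,"tz":-10,"ax":0,"ay":0,"az":0},
    {"tx":0,"ty":0,"tz":-25,"ax":0,"ay":0,"az":0},
    {"tx":0,"ty":0,"tz":-45,"ax":0,"ay":0,"az":0},
    {"tx":0,"ty":-20,"tz":-45,"ax":0,"ay":0,"az":0},
    {"tx":0,"ty":-40,"tz":-20,"ax":0,"ay":0,"az":0},
    {"tx":0,"ty":-40,"tz":0,"ax":0,"ay":0,"az":0},
    {"tx":0,"ty":-40,"tz":0,"ax":0,"ay":0,"az":0},
  ],
  jaw=85,
)

```text
time: 20.55
position: [0.4191, 0.0199, 0.2016]
tcp_rot: [[-0.996, 0.087, 0.003], [0.087, 0.996, 0.0], [-0.003, 0.0, -1.0]]
force: [1.3, 0.6, -0.7]
grip_width: 0.993
grip_force: 0.0
```

```bash
python3 -c "
from t import *
st();knob();s=crop('top',190,120,310,210,6,'c6')"
```

```text
20.55 q [  2.7198 -13.4653 -10.5653  92.7544  -0.0037   7.7227] p [0.4191 0.0199 0.2016] yaw 174.99713282405085 F [ 1.265   0.6218 -0.6737] w 84.8158869626003 0.0
knob px 209.45098039215685 135.09803921568627 51 u range 207 212
```

View pics/c6.png

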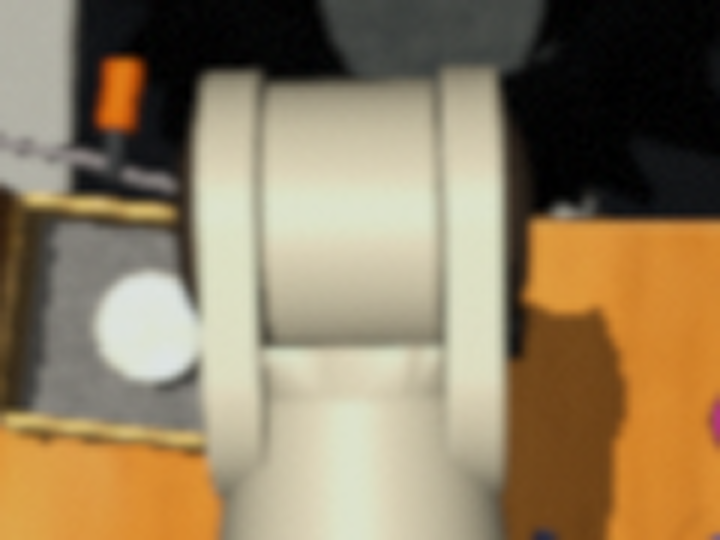

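The tin sits near the chest's centre, and the knob at (120,95) in the crop has not moved since it locked. Next I'll take the shut fingers above the knob.

Call:
carry_out(
  rows=[
    {"tx":-21.8,"ty":27,"tz":0,"ax":0,"ay":0,"az":0},
    {"tx":-21.8,"ty":27,"tz":0,"ax":0,"ay":0,"az":0},
    {"tx":-21.8,"ty":27,"tz":0,"ax":0,"ay":0,"az":0},
    {"tx":-21.8,"ty":27,"tz":0,"ax":0,"ay":0,"az":0},
    {"tx":-21.8,"ty":27,"tz":10,"ax":0,"ay":0,"az":0},
    {"tx":-21.8,"ty":27,"tz":10,"ax":0,"ay":0,"az":0},
    {"tx":0,"ty":0,"tz":0,"ax":0,"ay":0,"az":0},
    {"tx":0,"ty":0,"tz":0,"ax":0,"ay":0,"az":0},
  ],
  jaw=0,
)

```text
time: 21.45
position: [0.5633, 0.1718, 0.1793]
tcp_rot: [[-0.996, 0.087, -0.002], [0.087, 0.996, -0.0], [0.002, -0.001, -1.0]]
force: [-0.3, -0.4, -0.6]
grip_width: 0.002
grip_force: 0.0
```

```bash
python3 -c "
from t import *
st()
H=np.array([.4397,.2477,0]);print(rel(H-.066*EX-.130*EY+[0,0,.155]))"
```

```text
21.45 q [16.9574  9.7001  9.5199 89.9206  0.0025 21.9403] p [0.5633 0.1718 0.1793] yaw 175.0170361790815 F [-0.2716 -0.4119 -0.5925] w 0.13195160767449549 0.0
[-0.2648 -1.1312 24.2622]
```

Now down in small steps to feel for the knob, which should top out at about z = 0.146.

Call:
carry_out(
  rows=[
    {"tx":0,"ty":-1,"tz":12,"ax":0,"ay":0,"az":0},
    {"tx":0,"ty":0,"tz":12,"ax":0,"ay":0,"az":0},
    {"tx":0,"ty":0,"tz":3,"ax":0,"ay":0,"az":0},
    {"tx":0,"ty":0,"tz":3,"ax":0,"ay":0,"az":0},
    {"tx":0,"ty":0,"tz":0,"ax":0,"ay":0,"az":0},
  ],
)

```text
time: 21.95
position: [0.5633, 0.1696, 0.1496]
tcp_rot: [[-0.996, 0.089, -0.0], [0.089, 0.996, -0.0], [0.0, -0.0, -1.0]]
force: [0.5, 0.5, 0.1]
grip_width: -0.001
grip_force: 0.0
```

Call:
carry_out(
  rows=[
    {"tx":0,"ty":0,"tz":1.5,"ax":0,"ay":0,"az":0},
    {"tx":0,"ty":0,"tz":1.5,"ax":0,"ay":0,"az":0},
    {"tx":0,"ty":0.5,"tz":1.5,"ax":0,"ay":0,"az":0},
    {"tx":0,"ty":0.5,"tz":1,"ax":0,"ay":0,"az":0},
    {"tx":0,"ty":0,"tz":0,"ax":0,"ay":0,"az":0},
  ],
)

```text
time: 22.45
position: [0.5638, 0.171, 0.1444]
tcp_rot: [[-0.996, 0.088, 0.0], [0.088, 0.996, 0.0], [-0.0, 0.0, -1.0]]
force: [0.4, 0.3, 1.3]
grip_width: -0.0
grip_force: 0.8
```

```bash
python3 -c "
from t import *
st()"
```

```text
22.45 q [16.8724  9.4402  5.3792 85.9148  0.0003 21.9278] p [0.5638 0.171  0.1444] yaw 174.94458790963802 F [0.4179 0.3259 1.3109] w -0.01617527926763612 0.8422671630978584
```

Call:
carry_out(
  rows=[
    {"tx":0,"ty":1.1,"tz":1.6,"ax":0,"ay":0,"az":0},
    {"tx":0,"ty":1.1,"tz":1.6,"ax":0,"ay":0,"az":0},
    {"tx":0,"ty":1.1,"tz":1.7,"ax":0,"ay":0,"az":0},
    {"tx":0,"ty":1,"tz":1.7,"ax":0,"ay":0,"az":0},
    {"tx":0,"ty":0,"tz":0,"ax":0,"ay":0,"az":0},
  ],
)

```text
time: 22.95
position: [0.564, 0.1752, 0.1374]
tcp_rot: [[-0.996, 0.088, -0.0], [0.088, 0.996, -0.0], [0.0, -0.0, -1.0]]
force: [0.1, -1.2, 1.1]
grip_width: -0.001
grip_force: 0.7
```

```bash
python3 -c "
from t import *
st()"
```

```text
22.95 q [17.2642  9.6847  4.8862 85.2153 -0.0054 22.3133] p [0.564  0.1752 0.1374] yaw 174.95096025025143 F [ 0.1078 -1.1963  1.1418] w -0.12484020593783643 0.7455670461058617
```

Call:
carry_out(
  rows=[
    {"tx":0,"ty":1,"tz":1.8,"ax":0,"ay":0,"az":0},
    {"tx":0,"ty":1,"tz":1.8,"ax":0,"ay":0,"az":0},
    {"tx":0,"ty":1,"tz":1.9,"ax":0,"ay":0,"az":0},
    {"tx":0,"ty":0.9,"tz":1.9,"ax":0,"ay":0,"az":0},
    {"tx":0,"ty":0.8,"tz":2,"ax":0,"ay":0,"az":0},
    {"tx":0,"ty":0.8,"tz":2,"ax":0,"ay":0,"az":0},
    {"tx":0,"ty":0,"tz":0,"ax":0,"ay":0,"az":0},
  ],
)

```text
time: 23.65
position: [0.5645, 0.1807, 0.126]
tcp_rot: [[-0.996, 0.088, -0.0], [0.088, 0.996, -0.0], [0.0, -0.0, -1.0]]
force: [0.4, -1.4, 2.1]
grip_width: 0.002
grip_force: 1.3
```

```bash
python3 -c "
from t import *
st()"
```

```text
23.65 q [17.7509 10.0092  4.005  84.0009 -0.0034 22.8071] p [0.5645 0.1807 0.126 ] yaw 174.94378586674245 F [ 0.4051 -1.3987  2.1112] w 0.15648293712236477 1.2772294878959656
```

Call:
carry_out(
  rows=[
    {"tx":0,"ty":0.7,"tz":2,"ax":0,"ay":0,"az":0},
    {"tx":0,"ty":0.7,"tz":2,"ax":0,"ay":0,"az":0},
    {"tx":0,"ty":0.6,"tz":2.1,"ax":0,"ay":0,"az":0},
    {"tx":0,"ty":0.6,"tz":2.1,"ax":0,"ay":0,"az":0},
    {"tx":0,"ty":0.5,"tz":2.1,"ax":0,"ay":0,"az":0},
    {"tx":0,"ty":0,"tz":0,"ax":0,"ay":0,"az":0},
  ],
)

```text
time: 24.25
position: [0.5648, 0.1838, 0.1157]
tcp_rot: [[-0.996, 0.088, -0.0], [0.088, 0.996, 0.0], [0.0, -0.0, -1.0]]
force: [0.3, -1.7, 3.5]
grip_width: 0.003
grip_force: 1.5
```

```bash
python3 -c "
from t import *
st();knob()"
```

```text
24.25 q [18.0247 10.2398  3.1258 82.8887  0.0011 23.0838] p [0.5648 0.1838 0.1157] yaw 174.94091979383637 F [ 0.302  -1.7429  3.4804] w 0.22468755999446172 1.5040014311671257t.py:19: RuntimeWarning: Mean of empty slice.
  print("knob px",u.mean()+195,v.mean()+120,m.sum(), "u range",u.min()+195,u.max()+195)
  ret = ret.dtype.type(ret / rcount)
Traceback (most recent call last):
  File "t.py", line 19, in knob
    print("knob px",u.mean()+195,v.mean()+120,m.sum(), "u range",u.min()+195,u.max()+195)
                                                                 ~~~~~^^
ValueError: zero-size array to reduction operation minimum which has no identity
```

Call:
carry_out(
  rows=[
    {"tx":0,"ty":-1,"tz":-20,"ax":0,"ay":0,"az":0},
    {"tx":0,"ty":-10,"tz":-45,"ax":0,"ay":0,"az":0},
    {"tx":0,"ty":-15,"tz":-45,"ax":0,"ay":0,"az":0},
    {"tx":20,"ty":-15,"tz":-40,"ax":0,"ay":0,"az":0},
    {"tx":25,"ty":-15,"tz":-35,"ax":0,"ay":0,"az":0},
    {"tx":25,"ty":-15,"tz":-35,"ax":0,"ay":0,"az":0},
    {"tx":25,"ty":-15,"tz":-35,"ax":0,"ay":0,"az":0},
    {"tx":25,"ty":-10,"tz":-15,"ax":0,"ay":0,"az":0},
    {"tx":0,"ty":0,"tz":0,"ax":0,"ay":0,"az":0},
  ],
  jaw=40,
)

```text
time: 25.2
position: [0.4349, 0.0984, 0.3896]
tcp_rot: [[-0.996, 0.088, 0.005], [0.088, 0.996, 0.002], [-0.005, 0.002, -1.0]]
force: [0.3, 0.1, 0.1]
grip_width: 0.468
grip_force: 0.0
```

```bash
python3 -c "
from t import *
st()
s=viewer.snapshot('top');t=viewer.snapshot('scene')
a=cv2.resize(s['pixels'][110:190,150:250],None,fx=4,fy=4,interpolation=cv2.INTER_CUBIC)
b=cv2.resize(t['pixels'][130:230,140:240],None,fx=4,fy=4,interpolation=cv2.INTER_CUBIC)
o=np.zeros((400,800,3),np.uint8);o[:320,:400]=a;o[:,400:]=b;cv2.imwrite('pics/c7.png',o[:,:,::-1])
H=np.array([.4397,.2477,.11])
for th in(1.5,1.55,1.6,1.65,1.69):
    p=H+.222*(-np.cos(th)*EX+np.array([0,0,np.sin(th)]))
    for k in(-.042,.042):
        q=p+k*EY; u=w2px(s,q)-[150,110];v=w2px(t,q)-[140,130]; print(th,k,u*4,v*4+[400,0])
try: knob()
except Exception: pass"
```

```text
25.2 q [ 12.7212  -2.4919  20.9047 113.0874   0.0461  17.7857] p [0.4349 0.0984 0.3896] yaw 174.9352886917202 F [0.3003 0.0559 0.0926] w 39.97223065664015 0.0
1.5 -0.042 [122.7584 155.7397] [571.3459  34.7475]
1.5 0.042 [109.3231 269.0126] [630.8708  73.0578]
1.55 -0.042 [107.6729 154.0714] [557.4465  38.3519]
1.55 0.042 [ 94.174  267.3658] [616.5409  77.0932]
1.6 -0.042 [ 92.7499 152.5264] [543.4853  42.7175]
1.6 0.042 [ 79.195  265.7841] [602.124  81.927]
1.65 -0.042 [ 78.0496 151.1107] [529.508   47.8419]
1.65 0.042 [ 64.4467 264.2738] [587.6673  87.5563]
1.69 -0.042 [ 66.4893 150.0751] [518.3461  52.4841]
1.69 0.042 [ 52.8538 263.1209] [576.1064  92.6285]t.py:19: RuntimeWarning: Mean of empty slice.
  print("knob px",u.mean()+195,v.mean()+120,m.sum(), "u range",u.min()+195,u.max()+195)
  ret = ret.dtype.type(ret / rcount)
```

View pics/c7.png

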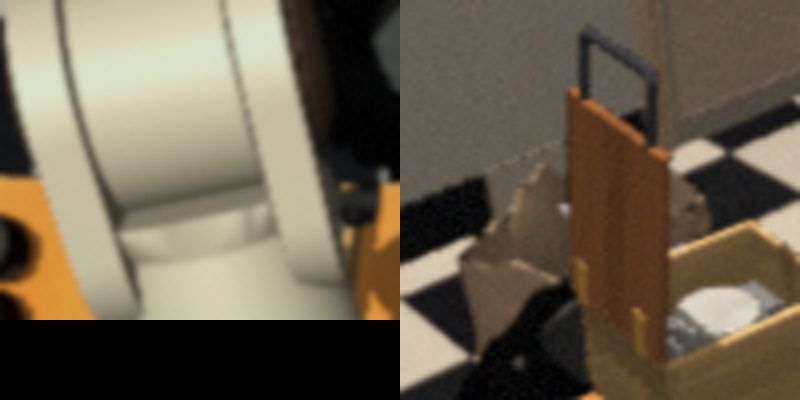

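In the scene crop the bar's ends are at (587,33) and (653,73). Fitted to the model, that puts the lid at about 1.435 rad, with the stay broken and the lid held. The tin is visible inside. Now I'll re-grip the bar.

Call:
carry_out(
  rows=[
    {"tx":2,"ty":30,"tz":0,"ax":0,"ay":0,"az":0},
    {"tx":2,"ty":30,"tz":0,"ax":0,"ay":0,"az":0},
    {"tx":2,"ty":30,"tz":0,"ax":0,"ay":0,"az":0},
    {"tx":2,"ty":29,"tz":0,"ax":0,"ay":0,"az":0},
    {"tx":0,"ty":0,"tz":0,"ax":0,"ay":0,"az":0},
    {"tx":0,"ty":0,"tz":0,"ax":0,"ay":0,"az":0},
  ],
)

```text
time: 25.95
position: [0.4396, 0.2187, 0.3842]
tcp_rot: [[-0.996, 0.086, -0.003], [0.086, 0.996, -0.001], [0.003, -0.002, -1.0]]
force: [-0.8, -0.2, -0.4]
grip_width: 0.467
grip_force: 0.0
```

```bash
python3 -c "
from t import *
st();print(rel([.4371,.2178,.312]))"
```

```text
25.95 q [ 26.4498   3.8407  26.6408 112.9845   0.0021  31.4119] p [0.4396 0.2187 0.3842] yaw 175.03775808462126 F [-0.8019 -0.176  -0.3633] w 39.865264347591996 0.0
[ 2.2383 -1.0174 72.1904]
```

Call:
carry_out(
  rows=[
    {"tx":1,"ty":-1,"tz":25,"ax":0,"ay":0,"az":0},
    {"tx":1,"ty":0,"tz":25,"ax":0,"ay":0,"az":0},
    {"tx":0,"ty":0,"tz":22,"ax":0,"ay":0,"az":0},
    {"tx":0,"ty":0,"tz":0,"ax":0,"ay":0,"az":0},
    {"tx":0,"ty":0,"tz":0,"ax":0,"ay":0,"az":0},
  ],
)

```text
time: 26.45
position: [0.4372, 0.2164, 0.3143]
tcp_rot: [[-0.996, 0.089, -0.0], [0.089, 0.996, -0.0], [0.0, -0.0, -1.0]]
force: [0.1, -0.2, 0.6]
grip_width: 0.47
grip_force: 0.0
```

Call:
carry_out(
  rows=[
    {"tx":0,"ty":0,"tz":0,"ax":0,"ay":0,"az":0},
    {"tx":0,"ty":0,"tz":0,"ax":0,"ay":0,"az":0},
    {"tx":0,"ty":0,"tz":0,"ax":0,"ay":0,"az":0},
    {"tx":0,"ty":0,"tz":0,"ax":0,"ay":0,"az":0},
  ],
  jaw=4,
)

```text
time: 26.85
position: [0.4376, 0.2172, 0.3152]
tcp_rot: [[-0.996, 0.088, 0.002], [0.088, 0.996, 0.001], [-0.002, 0.001, -1.0]]
force: [0.7, -0.7, 6.1]
grip_width: 0.091
grip_force: 58.6
```

```bash
python3 -c "
from t import *
st();lid()"; python3 arc.py 1.43 .9 10| sed 's/np.float64//g';python3 arc.py .9 .03 17| sed 's/np.float64//g'
```

```text
26.85 q [ 26.4038  -0.7915  13.6606 104.3242  -0.0129  31.469 ] p [0.4376 0.2172 0.3152] yaw 174.9347721071506 F [ 0.7106 -0.6957  6.0591] w 7.779398496646503 58.61111283302307
r 0.2238958426199361 th 1.4247216355649395 Frad 6.0884977999031324 Ftan 0.202755953346605
[((-11.6), (1.9)), ((-11.5), (2.5)), ((-11.4), (3.1)), ((-11.2), (3.7)), ((-11.0), (4.3)), ((-10.7), (4.8)), ((-10.5), (5.4)), ((-10.2), (5.9)), ((-9.8), (6.5)), ((-9.5), (7.0))]
[((-8.8), (7.2)), ((-8.4), (7.6)), ((-8.0), (8.1)), ((-7.6), (8.5)), ((-7.1), (8.8)), ((-6.7), (9.2)), ((-6.2), (9.5)), ((-5.7), (9.8)), ((-5.2), (10.1)), ((-4.7), (10.4)), ((-4.1), (10.6)), ((-3.6), (10.8)), ((-3.0), (11.0)), ((-2.5), (11.1)), ((-1.9), (11.2)), ((-1.3), (11.3)), ((-0.7), (11.3))]
```

Call:
carry_out(
  rows=[
    {"tx":0,"ty":-2,"tz":0.3,"ax":0,"ay":0,"az":0},
    {"tx":0,"ty":-2,"tz":0.3,"ax":0,"ay":0,"az":0},
    {"tx":0,"ty":0,"tz":0,"ax":0,"ay":0,"az":0},
  ],
)

```text
time: 27.15
position: [0.4372, 0.2131, 0.3146]
tcp_rot: [[-0.996, 0.088, 0.002], [0.088, 0.996, 0.001], [-0.002, 0.001, -1.0]]
force: [1.5, -0.4, 5.1]
grip_width: 0.087
grip_force: 58.9
```

It is free, so the stay is broken. I'll lower the lid.

Call:
carry_out(
  rows=[
    {"tx":0,"ty":-7,"tz":1.2,"ax":0,"ay":0,"az":0},
    {"tx":0,"ty":-11.5,"tz":2.5,"ax":0,"ay":0,"az":0},
    {"tx":0,"ty":-11.4,"tz":3.1,"ax":0,"ay":0,"az":0},
    {"tx":0,"ty":-11.2,"tz":3.7,"ax":0,"ay":0,"az":0},
    {"tx":0,"ty":-11,"tz":4.3,"ax":0,"ay":0,"az":0},
    {"tx":0,"ty":-10.7,"tz":4.8,"ax":0,"ay":0,"az":0},
    {"tx":0,"ty":-10.5,"tz":5.4,"ax":0,"ay":0,"az":0},
    {"tx":0,"ty":-10.2,"tz":5.9,"ax":0,"ay":0,"az":0},
    {"tx":0,"ty":0,"tz":0,"ax":0,"ay":0,"az":0},
  ],
)

```text
time: 28.05
position: [0.4292, 0.1279, 0.2818]
tcp_rot: [[-0.996, 0.09, -0.0], [0.09, 0.996, -0.002], [0.0, -0.002, -1.0]]
force: [-0.6, -4.4, 3.5]
grip_width: 0.091
grip_force: 60.0
```

```bash
python3 -c "
from t import *
st();lid()"
```

```text
28.05 q [ 16.6691  -7.3978   3.6149 101.0685  -0.108   21.8119] p [0.4292 0.1279 0.2818] yaw 174.85729662460838 F [-0.5777 -4.3555  3.4736] w 7.750583923401081 60.00306487083435
r 0.22350466270502864 th 0.9940788431063493 Frad 5.288880823711182 Ftan -1.8329242308735065
```

```bash
python3 arc.py .994 .15 17| sed 's/np.float64//g'
```

```text
[((-9.1), (6.2)), ((-8.8), (6.6)), ((-8.5), (7.0)), ((-8.1), (7.4)), ((-7.7), (7.8)), ((-7.3), (8.2)), ((-6.9), (8.6)), ((-6.5), (8.9)), ((-6.0), (9.2)), ((-5.6), (9.5)), ((-5.1), (9.8)), ((-4.6), (10.0)), ((-4.1), (10.2)), ((-3.6), (10.4)), ((-3.1), (10.6)), ((-2.5), (10.7)), ((-2.0), (10.8))]
```

Call:
carry_out(
  rows=[
    {"tx":0,"ty":-9.1,"tz":6.2,"ax":0,"ay":0,"az":0},
    {"tx":0,"ty":-8.8,"tz":6.6,"ax":0,"ay":0,"az":0},
    {"tx":0,"ty":-8.5,"tz":7,"ax":0,"ay":0,"az":0},
    {"tx":0,"ty":-8.1,"tz":7.4,"ax":0,"ay":0,"az":0},
    {"tx":0,"ty":-7.7,"tz":7.8,"ax":0,"ay":0,"az":0},
    {"tx":0,"ty":-7.3,"tz":8.2,"ax":0,"ay":0,"az":0},
    {"tx":0,"ty":-6.9,"tz":8.6,"ax":0,"ay":0,"az":0},
    {"tx":0,"ty":-6.5,"tz":8.9,"ax":0,"ay":0,"az":0},
    {"tx":0,"ty":-6,"tz":9.2,"ax":0,"ay":0,"az":0},
    {"tx":0,"ty":0,"tz":0,"ax":0,"ay":0,"az":0},
  ],
)

```text
time: 29.05
position: [0.4228, 0.0601, 0.2107]
tcp_rot: [[-0.996, 0.089, -0.002], [0.089, 0.996, -0.001], [0.002, -0.002, -1.0]]
force: [-3.1, -3.4, -0.0]
grip_width: 0.089
grip_force: 62.5
```

```bash
python3 -c "
from t import *
st();lid()"
```

```text
29.05 q [  8.137  -12.0024  -8.3485  93.7874  -0.0641  13.2418] p [0.4228 0.0601 0.2107] yaw 174.8952015996739 F [-3.0931 -3.4321 -0.0477] w 7.639768637812352 62.535470724105835
r 0.22184714897188212 th 0.5481546967655225 Frad 3.105491114148619 Ftan -1.9909222844932641
```

Call:
carry_out(
  rows=[
    {"tx":0,"ty":-5.6,"tz":9.5,"ax":0,"ay":0,"az":0},
    {"tx":0,"ty":-5.1,"tz":9.8,"ax":0,"ay":0,"az":0},
    {"tx":0,"ty":-4.6,"tz":10,"ax":0,"ay":0,"az":0},
    {"tx":0,"ty":-4.1,"tz":10.2,"ax":0,"ay":0,"az":0},
    {"tx":0,"ty":-3.6,"tz":10.4,"ax":0,"ay":0,"az":0},
    {"tx":0,"ty":-3.1,"tz":10.6,"ax":0,"ay":0,"az":0},
    {"tx":0,"ty":-2.5,"tz":10.7,"ax":0,"ay":0,"az":0},
    {"tx":0,"ty":-2,"tz":10.8,"ax":0,"ay":0,"az":0},
    {"tx":0,"ty":0,"tz":0,"ax":0,"ay":0,"az":0},
  ],
)

```text
time: 29.95
position: [0.42, 0.0298, 0.1284]
tcp_rot: [[-0.996, 0.089, -0.002], [0.089, 0.996, -0.002], [0.002, -0.002, -1.0]]
force: [-2.3, -6.8, -0.6]
grip_width: 0.091
grip_force: 64.9
```

```bash
python3 -c "
from t import *
st();lid()"
```

```text
29.95 q [  4.1247 -13.4697 -18.6433  84.9664  -0.0908   9.2145] p [0.42   0.0298 0.1284] yaw 174.91019260974758 F [-2.284  -6.8    -0.6219] w 7.735829747658818 64.89626884460449
r 0.22150852396475554 th 0.14974787428048447 Frad 6.787186526832386 Ftan -1.716407408511595
```

Call:
carry_out(
  rows=[
    {"tx":0,"ty":-1,"tz":8,"ax":0,"ay":0,"az":0},
    {"tx":0,"ty":-0.6,"tz":8,"ax":0,"ay":0,"az":0},
    {"tx":0,"ty":-0.3,"tz":6,"ax":0,"ay":0,"az":0},
    {"tx":0,"ty":0,"tz":5,"ax":0,"ay":0,"az":0},
    {"tx":0,"ty":0,"tz":2,"ax":0,"ay":0,"az":0},
    {"tx":0,"ty":0,"tz":0,"ax":0,"ay":0,"az":0},
  ],
)

```text
time: 30.55
position: [0.4197, 0.027, 0.1001]
tcp_rot: [[-0.996, 0.089, -0.002], [0.089, 0.996, -0.004], [0.002, -0.004, -1.0]]
force: [-3.7, -14.2, -1.2]
grip_width: 0.093
grip_force: 65.7
```

Call:
carry_out(
  rows=[
    {"tx":0,"ty":-1,"tz":1.5,"ax":0,"ay":0,"az":0},
    {"tx":0,"ty":-0.5,"tz":1.5,"ax":0,"ay":0,"az":0},
    {"tx":0,"ty":0,"tz":1.5,"ax":0,"ay":0,"az":0},
    {"tx":0,"ty":0,"tz":1,"ax":0,"ay":0,"az":0},
    {"tx":0,"ty":0,"tz":0,"ax":0,"ay":0,"az":0},
  ],
)

```text
time: 31.05
position: [0.4197, 0.0269, 0.095]
tcp_rot: [[-0.996, 0.088, -0.002], [0.088, 0.996, -0.001], [0.002, -0.001, -1.0]]
force: [-3.6, -5.9, -1.4]
grip_width: 0.089
grip_force: 65.8
```

Call:
carry_out(
  rows=[
    {"tx":0,"ty":0,"tz":1,"ax":0,"ay":0,"az":0},
    {"tx":0,"ty":0,"tz":1,"ax":0,"ay":0,"az":0},
    {"tx":0,"ty":0,"tz":0,"ax":0,"ay":0,"az":0},
  ],
)

```text
time: 31.35
position: [0.4197, 0.0268, 0.0932]
tcp_rot: [[-0.996, 0.088, -0.002], [0.088, 0.996, -0.001], [0.001, -0.001, -1.0]]
force: [-4.5, -4.6, 1.3]
grip_width: 0.091
grip_force: 66.2
```

Call:
carry_out(
  rows=[
    {"tx":0,"ty":0,"tz":1,"ax":0,"ay":0,"az":0},
    {"tx":0,"ty":0,"tz":0,"ax":0,"ay":0,"az":0},
  ],
)

```text
time: 31.55
position: [0.4198, 0.0267, 0.0926]
tcp_rot: [[-0.996, 0.088, -0.001], [0.088, 0.996, -0.001], [0.001, -0.002, -1.0]]
force: [-5.3, -4.7, 4.7]
grip_width: 0.091
grip_force: 67.4
```

The lid rests on the rim with a rising upward force. Now I'll let go and back away.

Call:
carry_out(
  rows=[
    {"tx":0,"ty":0,"tz":0,"ax":0,"ay":0,"az":0},
    {"tx":0,"ty":0,"tz":0,"ax":0,"ay":0,"az":0},
    {"tx":0,"ty":0,"tz":0,"ax":0,"ay":0,"az":0},
  ],
  jaw=32,
)

```text
time: 31.85
position: [0.4206, 0.0276, 0.0928]
tcp_rot: [[-0.996, 0.088, 0.0], [0.088, 0.996, 0.0], [-0.0, 0.0, -1.0]]
force: [-0.9, 1.1, 0.7]
grip_width: 0.374
grip_force: 0.0
```

Call:
carry_out(
  rows=[
    {"tx":0,"ty":0,"tz":-15,"ax":0,"ay":0,"az":0},
    {"tx":0,"ty":0,"tz":-35,"ax":0,"ay":0,"az":0},
    {"tx":0,"ty":0,"tz":-45,"ax":0,"ay":0,"az":0},
    {"tx":0,"ty":-40,"tz":-20,"ax":0,"ay":0,"az":0},
    {"tx":0,"ty":-45,"tz":0,"ax":0,"ay":0,"az":0},
    {"tx":0,"ty":-45,"tz":0,"ax":0,"ay":0,"az":0},
    {"tx":0,"ty":-45,"tz":0,"ax":0,"ay":0,"az":0},
    {"tx":0,"ty":0,"tz":0,"ax":0,"ay":0,"az":0},
  ],
)

```text
time: 32.65
position: [0.4045, -0.151, 0.2091]
tcp_rot: [[-0.996, 0.093, 0.001], [0.093, 0.996, -0.001], [-0.001, -0.001, -1.0]]
force: [0.4, 0.4, -0.5]
grip_width: 0.374
grip_force: 0.0
```

```bash
python3 -c "
from t import *
st();a=viewer.snapshot('top')['pixels'][130:220,180:310,::-1];cv2.imwrite('pics/c8.png',cv2.resize(a,None,fx=6,fy=6,interpolation=cv2.INTER_CUBIC))"
```

```text
32.65 q [-20.4355 -11.6165  -8.2089  93.3329  -0.0497 -15.0719] p [ 0.4045 -0.151   0.2091] yaw 174.63635937776104 F [ 0.4389  0.3631 -0.4962] w 31.94758177733235 0.0
```

View pics/c8.png

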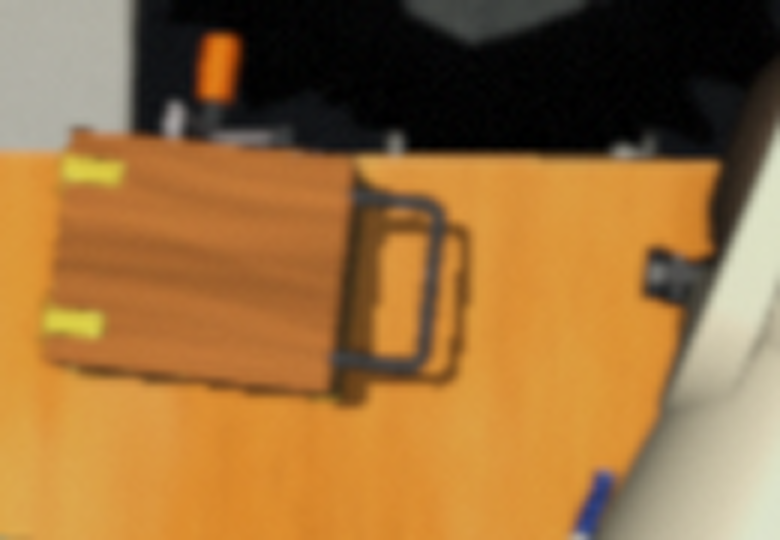

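The lid is shut, with its corners, handle (432,282) and knob (219,68) where they were in the first crop. The arm is clear, so I'll hand in.

```bash
python3 -c "
from plant import arm
print(arm.hand_in())"
```

```text
the job is handed in; nothing more can be done
None
```

I set the wick tin on the chest's floor and closed the lid over it, then handed in at about 33 s; the hand-in gave no verdict, but the last picture shows the lid, handle and stay knob back where they started.

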